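Change over the samples on a laboratory rocking mixer

ROBOT

A 6-joint arm with a two-finger parallel gripper is mounted at the origin on the work surface. World frame = base frame: x ahead of the robot, y to its left, z up, the work surface at z = 0. Lengths are in m, angles in rad, forces in N, time in s.
With the tool pointing down it reaches from about 0.3 to 0.875 m from the base axis. Payload 6.4 kg.
Tool frame: the origin (TCP) lies midway between the tips of the shut fingers; the grasp point (between the pads) lies 19 mm behind it; z points along the fingers, y is the line along which they close (so a half turn about z gives the same grasp; the last joint's range is limited). The gripper opens to 85 mm and grips with 20 to 120 N. Pads are 22 mm wide; open, the fingers measure 114 mm over their backs; the gripper's body (76 mm by 85 mm) begins 54 mm behind the grasp point. The pads swing forward as they close: fully open they stand 13 mm farther back than shut.
Start: joints at [-1.393, 0.181, 1.607, -0, 1.354, -0.206], TCP at [0.215, -0.533, 0.231] pointing down, gripper open.
Joint ranges: [-2.99, 2.99], [-0.89, 2.07], [0.3, 2.58], [-1.14, 4.28], [0, 2.63], [-3.12, 3.12]. Speed limits (rad/s): [2.57, 2.57, 3.01, 3.14, 3.14, 3.14].

INTERFACE

Orientations are given as a unit quaternion [w, x, y, z].
In Python, from bench import ctrl, vision, workorder gives the robot as it stands. The module is installed in compiled form; this text tells all that it offers.
- The arm moves only by the tool servo_tool, never from a script. Its argument "steps" is a list of rows, each an object of numbers: "dx", "dy", "dz": the shift along the world's x, y, z as a fraction of full scale; "wx", "wy", "wz": the turn, a rotation vector about the world's x, y, z as a fraction of full scale. A call has exactly 5 rows; each row is the pose to reach, as a shift and turn from the pose commanded when the call began, turning the shorter way round; what a row does not reach only later rows make up. Full scale, the value 1, is 100 mm for a shift and pi rad for a turn. A row lasts 1/12 s, in which the tool goes at most 41.7 mm and 7.16 degrees, less where a joint would pass 70% of its speed; a pose out of reach is approached as far as the arm can. A call with a number of a shift or a turn outside -1 to 1 is refused whole. A call with a gripper value outside its range is refused whole. "jaw" is the opening, from 0 (shut) to 1 (fully open), set as the call begins (left out, the last holds). The fingers move at their own pace and stop on an object; the grip force is fixed at half the most. Time passes only in rows, so rows that repeat a pose let the fingers close, or fill a call up. It gives the time, the measured TCP pose, the force, the opening and the grip force at its end, in the units of the state.
- ctrl.get_obs(): the state, without advancing time (a new reading comes with each control period).
- vision.camera(name): name is "scene" or "top" or "wrist"; returns a dict with "frame" (384x512x3 uint8, red, green, blue), "vfov" (degrees; the focal length in pixels is half the picture's height over the tangent of half this angle, whatever the lens; pixels are square), "cx", "cy" (the principal point, pixels), "D" ([k1, k2, p1, p2, k3] as OpenCV has them; the pictures are not rectified), "camera_from_world" (4x4, takes a point from world to camera coordinates). Camera axes: x right, y up, looking along -z (the intrinsics and any distortion apply to the point x, -y, -z); pixel columns grow to the right and rows downward; lengths in m; the calibration is good to about 2 mm. A picture is of the moment at which its call begins. There is no depth.
- workorder.hand_in(): hands the job in; it is judged then, once.
The state is a dict: "time_s": time; "q": joint angles; "dq": joint speeds; "joint_efforts": joint torques, N m; "eef_pos": TCP position; "eef_rot": TCP orientation; "wrist_force": force on the tool from outside, world axes, zero at the start; "torque": the same for the moment, N m; "opening": opening from 0.0 (shut) to 1.0 (fully open); "grasp_force": force on a finger pad.
Only numpy, scipy, OpenCV 4.12 (cv2) and the standard library are available. Lean on these libraries where they do the work, as an engineer would, in place of code of your own. Each camera call takes 0.05 s, during which the arm holds its last target. There are 200 camera calls.

TASK

Make the rocking mixer safe by first turning its speed dial until the pointer reads zero and then sliding the orange transport lock to its locked end stop. With it locked, move every red-capped finished bottle from the platform into the yellow tray, lying flat, and pick every blue-capped bottle out of the cluttered tub and lay each flat in a platform lane of its own, leaving the other things in the tub. Finally slide the lock all the way back to released, with the dial still at zero, and do not disturb the things standing around the work.

Things in the scene. Friction and masses are not known exactly. Their poses are not given: they have to be found in the camera images.
- tub: white plastic tub, flat floor 250 mm (its x) by 246 mm (its y), walls leaning outwards at 45 degrees to 41 mm high, so it is 322 x 318 mm at the rim; origin under the centre, floor surface 5 mm above the origin; holds bottles and a jar
- mixer: white bench rocking mixer, 260 mm (its x) by 240 mm (its y); origin under its centre on the bench; controls are on its -x half (panel top 60 mm above the origin), the three-lane grey and blue platform on its +x half
- bed (a point): centre of the mixer platform, at the level of the lane floors, 66 mm above the bench; axes as the mixer's. Three lanes run along x side by side in y, each 125 mm long and 64 mm wide inside, between blue ribs 6 mm thick and 14 mm high; end walls alike
- tray_in (a point): centre of the inner floor of the yellow finished-sample tray (floor 4 mm above the bench, 330 mm along its x by 75 mm along its y inside, rim 16 mm above the bench); three bottles fit end to end along x
- dial (a joint): speed dial on the mixer, rad: 0 when the white pointer stands at the red zero mark (towards the mixer's -x), growing clockwise seen from above; it can be turned from -0.5 to 2.7 and stays where it is left
- dial_grip (a point): on the dial's axis, at the height to grip, 12 mm below the top of the black grip bar; the bar is 42 mm long, 14 mm thick, stands 28 mm clear of its round foot, and lies along this point's x axis with the pointer at its -x end; the point turns with the dial
- lock (a joint): transport lock slide of the mixer, m: 0 = released end stop, 0.05 = locked end stop (beside the green square); slides along the mixer's +y and stays where it is left
- lock_top (a point): top centre of the orange lock grip, 28 mm (mixer x) by 20 mm (mixer y), 40 mm tall above its 14 mm high track; moves with it
- lane1 (a point): centre of the floor of platform lane 1 (lane 1 at the mixer's -y side, 2 in the middle, 3 at +y); axes as the mixer's
- lane2 (a point): centre of the floor of platform lane 2 (lane 1 at the mixer's -y side, 2 in the middle, 3 at +y); axes as the mixer's
- lane3 (a point): centre of the floor of platform lane 3 (lane 1 at the mixer's -y side, 2 in the middle, 3 at +y); axes as the mixer's
- blue1: White blue-capped square sample bottle lying on its side, 95 long x 38 x 38 mm (70 mm square body, then a round 33 mm wide, 25 mm long screw cap); origin at the centre of the 95 mm length, on the long axis (19 mm above what it lies on); x axis along its length towards the cap. A new sample, to be loaded; may be absent.
- blue2: White blue-capped square sample bottle lying on its side, 95 long x 38 x 38 mm (70 mm square body, then a round 33 mm wide, 25 mm long screw cap); origin at the centre of the 95 mm length, on the long axis (19 mm above what it lies on); x axis along its length towards the cap. A new sample, to be loaded; may be absent.
- blue3: White blue-capped square sample bottle lying on its side, 95 long x 38 x 38 mm (70 mm square body, then a round 33 mm wide, 25 mm long screw cap); origin at the centre of the 95 mm length, on the long axis (19 mm above what it lies on); x axis along its length towards the cap. A new sample, to be loaded; may be absent.
- red1: Amber red-capped square sample bottle lying on its side, 95 long x 38 x 38 mm (70 mm square body, then a round 33 mm wide, 25 mm long screw cap); origin at the centre of the 95 mm length, on the long axis (19 mm above what it lies on); x axis along its length towards the cap. A finished sample, on the platform at the start; may be absent.
- red2: Amber red-capped square sample bottle lying on its side, 95 long x 38 x 38 mm (70 mm square body, then a round 33 mm wide, 25 mm long screw cap); origin at the centre of the 95 mm length, on the long axis (19 mm above what it lies on); x axis along its length towards the cap. A finished sample, on the platform at the start; may be absent.
- red3: Amber red-capped square sample bottle lying on its side, 95 long x 38 x 38 mm (70 mm square body, then a round 33 mm wide, 25 mm long screw cap); origin at the centre of the 95 mm length, on the long axis (19 mm above what it lies on); x axis along its length towards the cap. A finished sample, on the platform at the start; may be absent.
- grey1: White dark-grey-capped square sample bottle lying on its side, 95 long x 38 x 38 mm (70 mm square body, then a round 33 mm wide, 25 mm long screw cap); origin at the centre of the 95 mm length, on the long axis (19 mm above what it lies on); x axis along its length towards the cap. Not part of the job, stays in the tub.
- grey2: White dark-grey-capped square sample bottle lying on its side, 95 long x 38 x 38 mm (70 mm square body, then a round 33 mm wide, 25 mm long screw cap); origin at the centre of the 95 mm length, on the long axis (19 mm above what it lies on); x axis along its length towards the cap. Not part of the job, stays in the tub.
- jar: amber jar, 42 mm across, 62 mm tall, standing in the tub; origin under its centre. Not part of the job, stays in the tub
- reagent: white reagent bottle with orange cap, 70 mm across, 170 mm tall; origin under its centre. Bystander, not to be disturbed
- beaker: glass beaker, 76 mm across, 90 mm tall; origin under its centre. Bystander, not to be disturbed
- tuberack: blue test tube rack, 70 x 160 mm, 80 mm tall; origin under its centre. Bystander, not to be disturbed
There are look-alikes about, which are no part of the job. What is shaped like the blue3 but pink or purple is not meant. Leave any purple look-alike of the grey2 alone.

How it is judged:
On the way, in this order (a step that is already met when the one before it is completed fails the run):
1. the speed dial reads zero (value of joint dial between -0.12 and 0.12 rad), for 0.2 s.
2. the transport lock is at its locked end stop, the dial at zero (all of step 1 and value of joint lock above 0.045 m), for 0.2 s.
3. with the lock on, all red-capped bottles lie flat in the yellow tray and all blue-capped ones lie flat in the platform lanes (value of joint lock above 0.045 m and x of red1 in the frame of tray_in between -0.122 and 0.122 m and y of red1 in the frame of tray_in between -0.025 and 0.025 m and z of each of red1, red2, red3 in the frame of tray_in below 0.026 m and x of red2 in the frame of tray_in between -0.122 and 0.122 m and y of red2 in the frame of tray_in between -0.025 and 0.025 m and x of red3 in the frame of tray_in between -0.122 and 0.122 m and y of red3 in the frame of tray_in between -0.025 and 0.025 m and x of blue1 in the frame of bed between -0.025 and 0.025 m and y of blue1 in the frame of bed between -0.1 and 0.1 m and z of each of blue1, blue2, blue3 in the frame of bed below 0.026 m and x of blue2 in the frame of bed between -0.025 and 0.025 m and y of blue2 in the frame of bed between -0.1 and 0.1 m and x of blue3 in the frame of bed between -0.025 and 0.025 m and y of blue3 in the frame of bed between -0.1 and 0.1 m and linear speed of each of blue1, blue2, blue3, red1, red2, red3 below 0.03 m/s), for 0.2 s.
4. the transport lock is back at its released end stop (value of joint lock below 0.005 m), for 0.2 s.
At the end, for the whole second after the job is handed in: dial within 0.12 rad of zero; lock within 5 mm of released; blue-capped bottles at rest flat in lanes (centre under 26 mm above the floor, within 25 mm of mid-length); red-capped ones at rest flat in the tray (centre under 26 mm above its floor); grey-capped bottles and jar still in the tub (all of step 1 and value of joint lock below 0.005 m and x of red1 in the frame of tray_in between -0.122 and 0.122 m and y of red1 in the frame of tray_in between -0.025 and 0.025 m and z of each of red1, red2, red3 in the frame of tray_in below 0.026 m and x of red2 in the frame of tray_in between -0.122 and 0.122 m and y of red2 in the frame of tray_in between -0.025 and 0.025 m and x of red3 in the frame of tray_in between -0.122 and 0.122 m and y of red3 in the frame of tray_in between -0.025 and 0.025 m and x of blue1 in the frame of bed between -0.025 and 0.025 m and y of blue1 in the frame of bed between -0.1 and 0.1 m and z of each of blue1, blue2, blue3 in the frame of bed below 0.026 m and x of blue2 in the frame of bed between -0.025 and 0.025 m and y of blue2 in the frame of bed between -0.1 and 0.1 m and x of blue3 in the frame of bed between -0.025 and 0.025 m and y of blue3 in the frame of bed between -0.1 and 0.1 m and x of grey1 in the frame of tub between -0.155 and 0.155 m and y of grey1 in the frame of tub between -0.153 and 0.153 m and z of each of grey1, grey2, jar in the frame of tub below 0.06 m and x of grey2 in the frame of tub between -0.155 and 0.155 m and y of grey2 in the frame of tub between -0.153 and 0.153 m and x of jar in the frame of tub between -0.155 and 0.155 m and y of jar in the frame of tub between -0.153 and 0.153 m and linear speed of each of blue1, blue2, blue3, red1, red2, red3 below 0.03 m/s); the robot touches nothing.
It fails at once if the reagent bottle is disturbed (moved more than 40 mm) (distance of reagent from where it was at the start of the episode above 0.04 m).
It fails at once if the beaker is disturbed (moved more than 40 mm) (distance of beaker from where it was at the start of the episode above 0.04 m).
It fails at once if the test tube rack is disturbed (moved more than 40 mm) (distance of tuberack from where it was at the start of the episode above 0.04 m).
Of blue1, blue2, blue3 only 2 to 3 are there at a start; the rules pass over those that are not, and their reading is None.
Of red1, red2, red3 only 2 to 3 are there at a start; the rules pass over those that are not, and their reading is None.
At some moment in a run one of blue1, blue2, blue3 may be knocked a few centimetres aside while the robot is not near it.
Once in a run the grip may slacken for a moment while it holds something.
It also fails if it takes over 210 s, if anything falls off the work surface, if the arm or the gripper's body presses on something with over 40 N, if the wrist force passes 120 N, or if a joint passes its speed limit or range.

## Working session

There is one attempt and no reset: what is moved stays moved. The work goes in short steps, Python scripts to look and compute and a tool call to move; the robot and the scene stay as the last step left them, time stands still between calls to the robot, and variables do not carry over. Pictures are saved under pics/ and viewed, at most 17 in all, crops included, and the job is handed in when it is done.

Besides the shell and the picture viewer there is one more tool, called after ">>>" as name([rows], argument=value, ...), one row to a line, values as JSON. servo_tool: Moves the arm, as the interface text tells. Its arguments: {"type":"object","properties":{"steps":{"type":"array","items":{"type":"object","properties":{"dx":{"type":"number"},"dy":{"type":"number"},"dz":{"type":"number"},"wx":{"type":"number"},"wy":{"type":"number"},"wz":{"type":"number"}}}},"jaw":{"type":"number"}},"required":["steps"]}

```bash
mkdir -p pics; cat > h.py <<'E'
import numpy as np, cv2
from bench import ctrl, vision, workorder
def cam(n):
    c=vision.camera(n); f=c["frame"]; h=f.shape[0]
    fl=h/2/np.tan(np.radians(c["vfov"])/2)
    c["K"]=np.array([[fl,0,c["cx"]],[0,fl,c["cy"]],[0,0,1.]]); c["D"]=np.array(c["D"],float)
    c["T"]=np.array(c["camera_from_world"]); return c
def save(c,name,box=None,s=1.5):
    f=c["frame"][:,:,::-1]
    if box: f=f[box[1]:box[3],box[0]:box[2]]
    cv2.imwrite("pics/"+name,cv2.resize(f,None,fx=s,fy=s,interpolation=cv2.INTER_CUBIC))
def ray(c,uv,z):
    p=cv2.undistortPoints(np.array(uv,float).reshape(-1,1,2),c["K"],c["D"]).reshape(-1,2)
    d=np.c_[p[:,0],-p[:,1],-np.ones(len(p))]@c["T"][:3,:3]
    o=-c["T"][:3,:3].T@c["T"][:3,3]
    t=(z-o[2])/d[:,2]
    return o+d*t[:,None]
def proj(c,P):
    q=np.atleast_2d(P)@c["T"][:3,:3].T+c["T"][:3,3]
    q=q*[1,-1,-1]
    return cv2.projectPoints(q,np.zeros(3),np.zeros(3),c["K"],c["D"])[0].reshape(-1,2)
E
python3 - <<'E'
from h import *
for n in("top","scene"):
    c=cam(n); save(c,n+"0.png",s=1.56); print(n,c["vfov"],c["cx"],c["cy"],c["D"],(-c["T"][:3,:3].T@c["T"][:3,3]).round(3),c["T"][:3,:3].round(2).tolist())
o=ctrl.get_obs(); print(o["time_s"],o["eef_pos"],o["eef_rot"],o["opening"])
E
```

```text
top 44.07414878328187 251.95366931632904 189.59133673997937 [-0.10152698  0.          0.          0.          0.        ] [0.475 0.172 1.5  ] [[-0.02, -1.0, -0.0], [1.0, -0.02, 0.08], [-0.08, -0.0, 1.0]]
scene 42.500981431044885 247.30400141537672 195.03285142336594 [-0.10473939  0.          0.          0.          0.        ] [ 1.471 -0.925  1.056] [[0.79, 0.61, -0.0], [-0.34, 0.45, 0.82], [0.5, -0.65, 0.57]]
0.1 [ 0.21522301 -0.53267028  0.23048772] [-7.77406359e-04  9.81641219e-01  1.90735191e-01 -1.77474806e-06] 0.9972709246610846
```

View pics/top0.png

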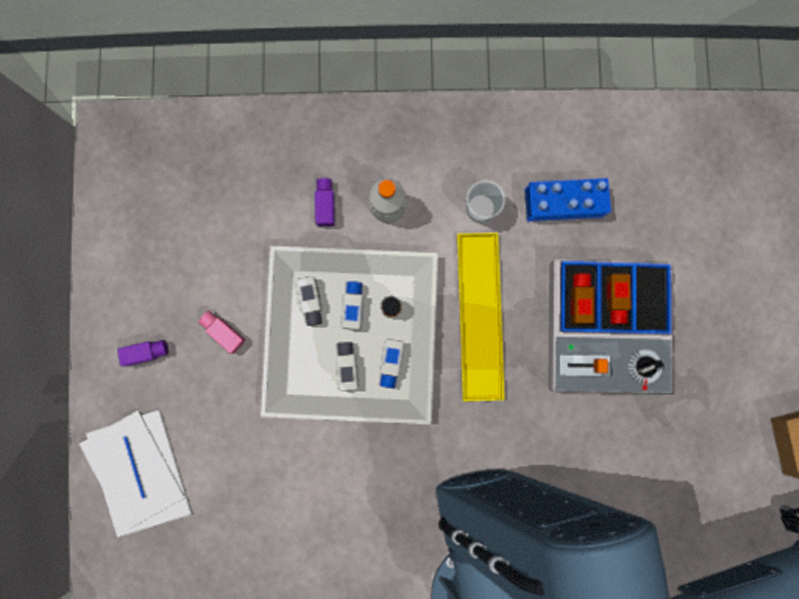

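View pics/scene0.png

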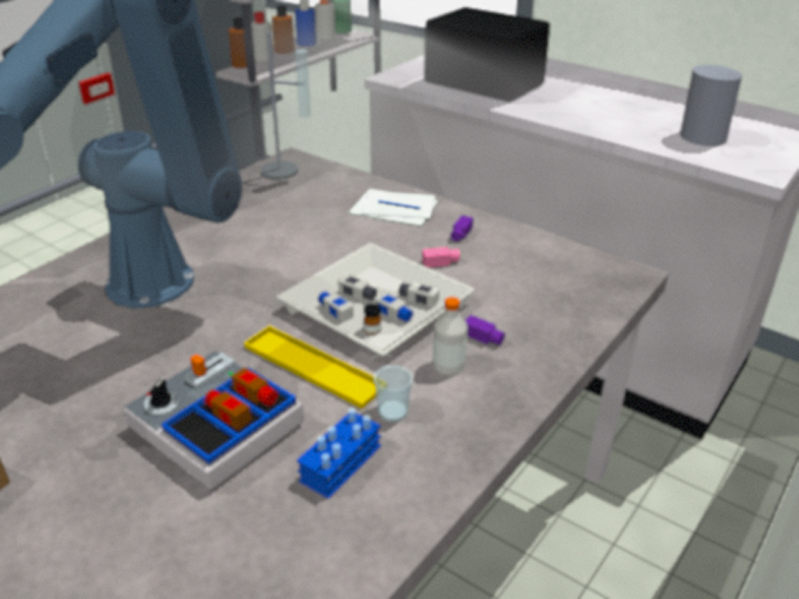

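The top view shows two red-capped bottles on the platform (583,298 and 620,300, lanes 3 and 2). In the tub there are two blue-capped bottles (353,305 and 391,363), two grey-capped ones (310,300 and 347,366) and the jar (392,306). The pink (221,332) and purple (142,353; 325,202) look-alikes lie outside the tub. The lock is at its right (-y) end and the dial pointer needs a closer look.

```bash
cat > m.py <<'E'
from h import *
def blobs(c,mask,amin,z,n=""):
    cs,_=cv2.findContours(mask.astype(np.uint8),cv2.RETR_EXTERNAL,cv2.CHAIN_APPROX_NONE)
    for k in cs:
        if cv2.contourArea(k)<amin: continue
        r=cv2.minAreaRect(k); P=ray(c,[r[0]],z)[0]
        W=ray(c,cv2.boxPoints(r),z)[:,:2]
        e=[W[1]-W[0],W[2]-W[1]]; e.sort(key=np.linalg.norm)
        print(n,"px",np.round(r[0],1),"xyz",P.round(4),"L",np.linalg.norm(e[1]).round(4),"W",np.linalg.norm(e[0]).round(4),"ang",np.degrees(np.arctan2(e[1][1],e[1][0])).round(1)%180)
E
python3 - <<'E'
from m import *
c=cam("top"); save(c,"mixtop.png",(345,155,445,260),6)
hsv=cv2.cvtColor(c["frame"],cv2.COLOR_RGB2HSV); H,S,V=cv2.split(hsv)
blobs(c,(H>20)&(H<33)&(S>150)&(V>80),300,0.016,"tray")
blobs(c,((H<15)|(H>170))&(S>150)&(V>60),40,0.104,"redbottles")
blobs(c,(H>100)&(H<128)&(S>130)&(V>60),20,0.043,"blue")
blobs(c,(H>100)&(H<128)&(S>130)&(V>60),1000,0.08,"ribs")
blobs(c,(H>5)&(H<14)&(S>180)&(V>150),15,0.114,"orange")
blobs(c,(S<40)&(V>130),3000,0.041,"tub")
E
```

```text
tray px [307.7 202.8] xyz [0.5549 0.0008 0.016 ] L 0.3379 W 0.0852 ang 0.4000000000000057
redbottles px [384.5 234. ] xyz [ 0.4535 -0.2143  0.104 ] L 0.027 W 0.0236 ang 88.7
redbottles px [396.5 200.5] xyz [ 0.5518 -0.2542  0.104 ] L 0.0394 W 0.0387 ang 88.9
redbottles px [373.  196.1] xyz [ 0.5662 -0.1839  0.104 ] L 0.0444 W 0.0334 ang 84.2
redbottles px [398. 185.] xyz [ 0.598  -0.2608  0.104 ] L 0.0359 W 0.0304 ang 177.5
redbottles px [372.5 180.5] xyz [ 0.6128 -0.1842  0.104 ] L 0.0332 W 0.0329 ang 89.1
redbottles px [247.5 120.5] xyz [0.8    0.1844 0.104 ] L 0.03 W 0.03 ang 43.400000000000006
blue px [ 85.7 299.1] xyz [0.2677 0.6935 0.043 ] L 0.1225 W 0.0055 ang 17.099999999999994
blue px [248.3 244.1] xyz [0.4304 0.189  0.043 ] L 0.0282 W 0.0227 ang 77.7
blue px [251.1 227.7] xyz [0.4802 0.1797 0.043 ] L 0.0271 W 0.0222 ang 169.5
blue px [225.5 200.5] xyz [0.565  0.2569 0.043 ] L 0.0277 W 0.0216 ang 179.2
blue px [226.5 184. ] xyz [0.6159 0.2531 0.043 ] L 0.0278 W 0.0186 ang 89.0
blue px [394.4 190.2] xyz [ 0.5873 -0.2676  0.043 ] L 0.2233 W 0.1406 ang 87.7
blue px [363.6 127.6] xyz [ 0.786  -0.1787  0.043 ] L 0.1736 W 0.0797 ang 92.3
ribs px [394.4 190.2] xyz [ 0.5845 -0.2565  0.08  ] L 0.2176 W 0.137 ang 87.7
ribs px [363.6 127.6] xyz [ 0.7781 -0.1698  0.08  ] L 0.1692 W 0.0777 ang 92.3
tub px [271.  207.5] xyz [0.541  0.1173 0.041 ] L 1.5902 W 1.1354 ang 89.1
```

View pics/mixtop.png

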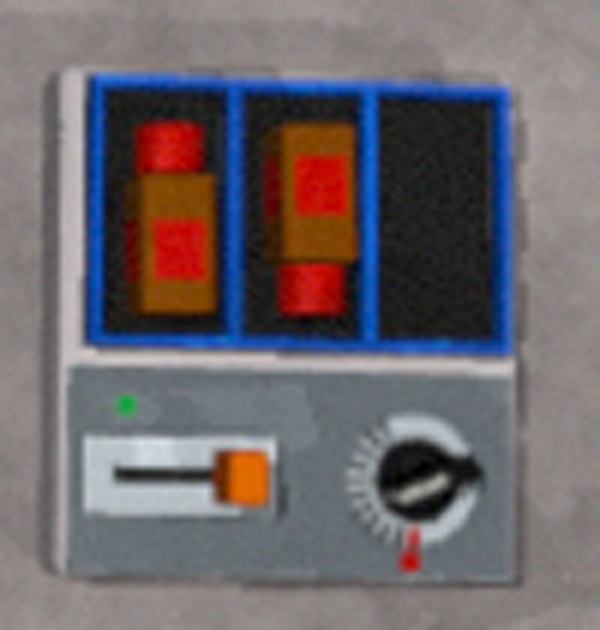

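Both blues and both reds are clearly identified (blue3 and red3, or equivalents, are absent). The rib frame measures 218×137 mm against the expected 216×137, which gives a mixer yaw of about -2.3° and a bed at (0.5845,-0.2565). The pointer's white line points down-left at about 63° clockwise from zero. I'll move above the dial and refine this with the wrist camera.

>>> servo_tool([
  {"dx": 0.4,"dy": 0.4,"wz": -0.035},
  {"dx": 0.8,"dy": 0.8,"wz": -0.07},
  {"dx": 1,"dy": 1,"wz": -0.11},
  {"dx": 1,"dy": 1,"wz": -0.15},
  {"dx": 1,"dy": 1,"wz": -0.16},
])

```text
$.steps[0]: bad value
```

>>> servo_tool([
  {"dx": 0.4,"dy": 0.4,"wz": -0.035},
  {"dx": 0.8,"dy": 0.8,"wz": -0.07},
  {"dx": 1,"dy": 1,"wz": -0.11},
  {"dx": 1,"dy": 1,"wz": -0.15},
  {"dx": 1,"dy": 1,"wz": -0.16},
])

```text
$.steps[0]: bad value
```

>>> servo_tool([
  {"dx": 0.2,"dy": 0.2,"wz": -0.035},
  {"dx": 0.3,"dy": 0.35,"wz": -0.07},
  {"dx": 0.3,"dy": 0.35,"wz": -0.11},
  {"dx": 0.3,"dy": 0.35,"wz": -0.15},
  {"dx": 0.3,"dy": 0.35,"wz": -0.16},
])

```text
$.steps[0]: bad value
```

```bash
python3 - <<'E'
from m import *
c=cam("wrist"); save(c,"w1.png",s=1.5); print(c["vfov"],c["D"],(-c["T"][:3,:3].T@c["T"][:3,3]).round(3),c["T"][:3,:3].round(2).tolist())
o=ctrl.get_obs(); print(o["time_s"],o["eef_pos"],o["eef_rot"],o["q"])
E
```

```text
65.17945685885694 [0.01429217 0.         0.         0.         0.        ] [ 0.285 -0.504  0.372] [[0.38, -0.93, -0.0], [0.89, 0.36, -0.29], [0.27, 0.11, 0.96]]
0.2 [ 0.21525357 -0.53283763  0.23073056] [-5.54346388e-04  9.81647176e-01  1.90705306e-01  1.11386998e-05] [-1.39331994e+00  1.81291997e-01  1.60758106e+00  6.45715644e-06
  1.35382850e+00 -2.06286250e-01]
```

View pics/w1.png

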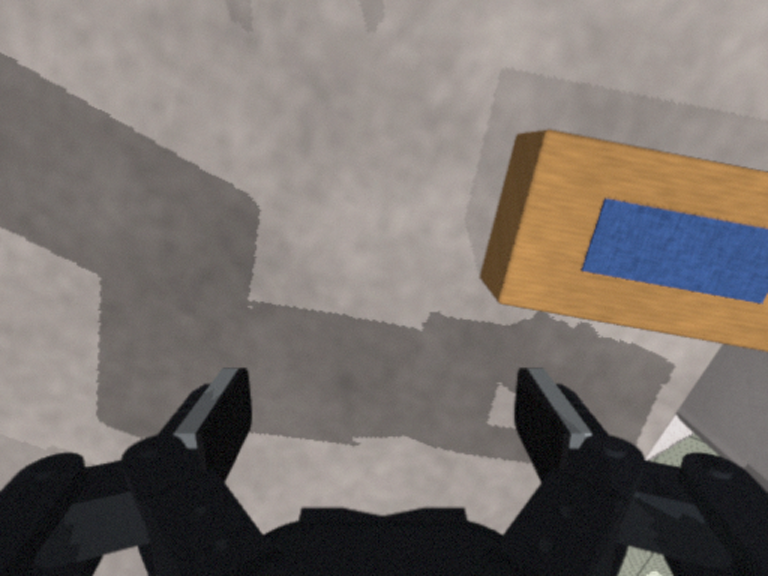

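The wrist view shows bare bench and a wooden box at (620,230). The calls were refused because every row needs all six fields, so nothing moved. Resending them in full.

>>> servo_tool([
  {"dx": 0.4,"dy": 0.4,"dz": 0,"wx": 0,"wy": 0,"wz": -0.035},
  {"dx": 0.8,"dy": 0.8,"dz": 0,"wx": 0,"wy": 0,"wz": -0.07},
  {"dx": 1,"dy": 1,"dz": 0,"wx": 0,"wy": 0,"wz": -0.11},
  {"dx": 1,"dy": 1,"dz": 0,"wx": 0,"wy": 0,"wz": -0.15},
  {"dx": 1,"dy": 1,"dz": 0,"wx": 0,"wy": 0,"wz": -0.16},
])

```text
time_s: 0.62
eef_pos: [0.318, -0.4299, 0.2311]
eef_rot: [-0.001, 0.998, -0.061, 0.0]
wrist_force: [-0.8, -0.9, 0.3]
opening: 1.004
grasp_force: 0.0
```

>>> servo_tool([
  {"dx": 0.4,"dy": 0.4,"dz": 0,"wx": 0,"wy": 0,"wz": -0.035},
  {"dx": 0.8,"dy": 0.8,"dz": 0,"wx": 0,"wy": 0,"wz": -0.07},
  {"dx": 1,"dy": 1,"dz": 0,"wx": 0,"wy": 0,"wz": -0.11},
  {"dx": 1,"dy": 1,"dz": 0,"wx": 0,"wy": 0,"wz": -0.15},
  {"dx": 1,"dy": 1,"dz": 0,"wx": 0,"wy": 0,"wz": -0.16},
])

```text
time_s: 1.03
eef_pos: [0.4179, -0.3296, 0.2312]
eef_rot: [-0.001, 0.952, -0.307, 0.0]
wrist_force: [0.2, -0.3, 0.4]
opening: 1.002
grasp_force: 0.0
```

>>> servo_tool([
  {"dx": 0.2,"dy": 0.2,"dz": 0,"wx": 0,"wy": 0,"wz": -0.035},
  {"dx": 0.3,"dy": 0.35,"dz": 0,"wx": 0,"wy": 0,"wz": -0.07},
  {"dx": 0.3,"dy": 0.35,"dz": 0,"wx": 0,"wy": 0,"wz": -0.11},
  {"dx": 0.3,"dy": 0.35,"dz": 0,"wx": 0,"wy": 0,"wz": -0.15},
  {"dx": 0.3,"dy": 0.35,"dz": 0,"wx": 0,"wy": 0,"wz": -0.16},
])

```text
time_s: 1.45
eef_pos: [0.4455, -0.2976, 0.2311]
eef_rot: [-0.0, 0.845, -0.535, -0.0]
wrist_force: [0.5, -0.6, 0.3]
opening: 1.003
grasp_force: 0.0
```

```bash
python3 - <<'E'
from m import *
c=cam("wrist"); save(c,"w2.png",s=1.5); print((-c["T"][:3,:3].T@c["T"][:3,3]).round(3))
o=ctrl.get_obs(); print(o["time_s"],o["eef_pos"],o["eef_rot"],o["q"])
print(proj(c,[[0.4535,-.2143,.114],[.45,-.3,.06],[.45,-.3,.095],[.5845,-.2565,.066]]))
E
```

```text
[ 0.478 -0.365  0.373]
1.5 [ 0.44540261 -0.2977458   0.23105594] [-4.33609849e-05  8.45139363e-01 -5.34545974e-01 -2.36078586e-04] [-8.10929538e-01  9.37035995e-02  1.70538771e+00 -3.21620133e-05
  1.34298037e+00  1.88781497e+00]
[[210.88520816 258.7371588 ]
 [252.35510526 169.45634881]
 [252.08950654 177.53920038]
 [115.31272703 153.26914228]]
```

View pics/w2.png

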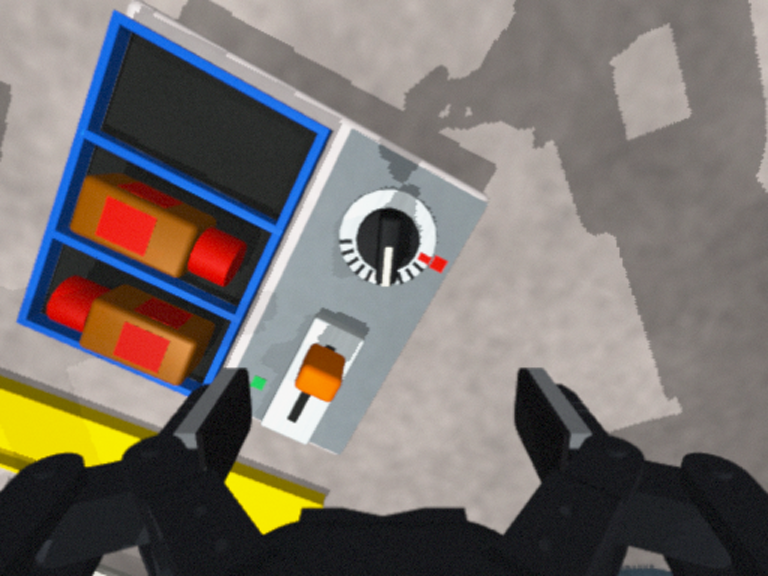

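The wrist view shows the dial disc centred at (388,237) with its pointer running straight down to (387,283), so the bar already lies along tool x. The lock's orange top is near (325,365), and the red zero mark is at (437,263).

```bash
python3 - <<'E'
from m import *
c=cam("wrist"); f=c["frame"]; H,S,V=cv2.split(cv2.cvtColor(f,cv2.COLOR_RGB2HSV))
# dial black bar & pointer
roi=np.zeros(V.shape,bool); roi[120:200,220:300]=1
blobs(c,roi&(V<60)&(S<90),60,0.068,"dialdark")
sub=V[135:195,235:285].astype(int)
for k,z in(("white ring",.06),):
    m=(roi&(V>185)&(S<40)).astype(np.uint8); cs,_=cv2.findContours(m,0,1); k=np.vstack([q for q in cs if cv2.contourArea(q)>15]); e=cv2.minEnclosingCircle(k); print("ring",e,ray(c,[e[0]],.06),ray(c,[e[0]],.066))
print("pointer",ray(c,[[388/1.5,241/1.5],[387/1.5,283/1.5]],.098))
blobs(c,(H>3)&(H<16)&(S>170)&(V>200)&(np.arange(384)[:,None]>215)&(np.arange(512)[None]>185),40,.114,"lock")
t=cam("top"); 
ft=t["frame"];Ht,St,Vt=cv2.split(cv2.cvtColor(ft,cv2.COLOR_RGB2HSV))
blobs(t,(Ht>20)&(Ht<33)&(St>150)&(Vt>80),300,0.016,"tray")
blobs(t,(Ht>100)&(Ht<128)&(St>130)&(Vt>60),1000,0.08,"ribs")
save(c,"w2dial.png",(225,125,295,275),4)
E
```

```text
dialdark px [259.7 161.8] xyz [ 0.4472 -0.3124  0.068 ] L 0.0483 W 0.0406 ang 146.0
ring ((257.9096374511719, 157.97418212890625), 32.47370910644531) [[ 0.44988002 -0.31384935  0.06      ]] [[ 0.45041704 -0.31482565  0.066     ]]
pointer [[ 0.45155873 -0.31806079  0.098     ]
 [ 0.44043534 -0.29341391  0.098     ]]
lock px [210.9 255.2] xyz [ 0.4547 -0.218   0.114 ] L 0.026 W 0.0165 ang 178.7
tray px [307.6 202.8] xyz [0.5547 0.0011 0.016 ] L 0.3376 W 0.0852 ang 0.5
ribs px [394.3 190.1] xyz [ 0.5847 -0.2563  0.08  ] L 0.2173 W 0.1369 ang 87.8
ribs px [363.6 127.6] xyz [ 0.7782 -0.1698  0.08  ] L 0.1692 W 0.0776 ang 92.3
```

View pics/w2dial.png

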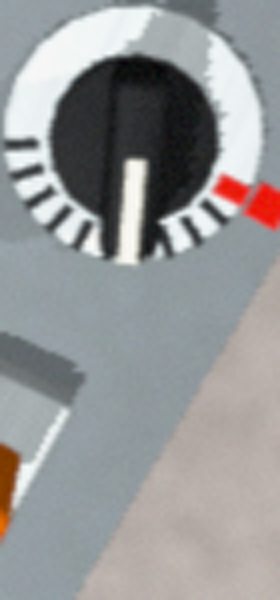

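```bash
python3 - <<'E'
from m import *
c=cam("wrist")
a=np.array([[225+135/4,125+78/4],[225+130/4,125+262/4]])
for z in (.08,.086,.09,.094,.098,.102,.106):
    P=ray(c,a,z); print(z,P.mean(0).round(4),np.linalg.norm(P[0]-P[1]).round(4))
E
```

```text
0.08 [ 0.447  -0.3083  0.08  ] 0.0467
0.086 [ 0.4477 -0.3095  0.086 ] 0.0457
0.09 [ 0.4481 -0.3103  0.09  ] 0.0451
0.094 [ 0.4485 -0.311   0.094 ] 0.0444
0.098 [ 0.449  -0.3118  0.098 ] 0.0438
0.102 [ 0.4494 -0.3126  0.102 ] 0.0432
0.106 [ 0.4498 -0.3134  0.106 ] 0.0425
```

>>> servo_tool([
  {"dx": 0.05,"dy": -0.16,"dz": -0.2,"wx": 0,"wy": 0,"wz": 0},
  {"dx": 0.05,"dy": -0.16,"dz": -0.5,"wx": 0,"wy": 0,"wz": -0.005},
  {"dx": 0.05,"dy": -0.16,"dz": -0.8,"wx": 0,"wy": 0,"wz": -0.005},
  {"dx": 0.05,"dy": -0.16,"dz": -1,"wx": 0,"wy": 0,"wz": -0.005},
  {"dx": 0.05,"dy": -0.16,"dz": -1,"wx": 0,"wy": 0,"wz": -0.005},
], jaw=0.5)

```text
time_s: 2.07
eef_pos: [0.4477, -0.3118, 0.1263]
eef_rot: [-0.001, 0.842, -0.539, -0.004]
wrist_force: [-0.1, 0.4, -0.6]
opening: 0.498
grasp_force: 0.0
```

>>> servo_tool([
  {"dx": 0,"dy": 0,"dz": -0.15,"wx": 0,"wy": 0,"wz": 0},
  {"dx": 0,"dy": 0,"dz": -0.28,"wx": 0,"wy": 0,"wz": 0},
  {"dx": 0,"dy": 0,"dz": -0.4,"wx": 0,"wy": 0,"wz": 0},
  {"dx": 0,"dy": 0,"dz": -0.48,"wx": 0,"wy": 0,"wz": 0},
  {"dx": 0,"dy": 0,"dz": -0.48,"wx": 0,"wy": 0,"wz": 0},
])

```text
time_s: 2.48
eef_pos: [0.4497, -0.3136, 0.0822]
eef_rot: [-0.0, 0.842, -0.539, -0.001]
wrist_force: [-0.4, 0.0, -0.2]
opening: 0.499
grasp_force: 0.0
```

>>> servo_tool([
  {"dx": 0,"dy": 0,"dz": 0,"wx": 0,"wy": 0,"wz": 0},
  {"dx": 0,"dy": 0,"dz": 0,"wx": 0,"wy": 0,"wz": 0},
  {"dx": 0,"dy": 0,"dz": 0,"wx": 0,"wy": 0,"wz": 0},
  {"dx": 0,"dy": 0,"dz": 0,"wx": 0,"wy": 0,"wz": 0},
  {"dx": 0,"dy": 0,"dz": 0,"wx": 0,"wy": 0,"wz": 0},
], jaw=0)

```text
time_s: 2.9
eef_pos: [0.4504, -0.3153, 0.0845]
eef_rot: [0.001, 0.842, -0.54, 0.001]
wrist_force: [-3.7, -3.3, 5.2]
opening: 0.15
grasp_force: 60.7
```

>>> servo_tool([
  {"dx": 0,"dy": 0,"dz": 0,"wx": 0,"wy": 0,"wz": 0.035},
  {"dx": 0,"dy": 0,"dz": 0,"wx": 0,"wy": 0,"wz": 0.07},
  {"dx": 0,"dy": 0,"dz": 0,"wx": 0,"wy": 0,"wz": 0.105},
  {"dx": 0,"dy": 0,"dz": 0,"wx": 0,"wy": 0,"wz": 0.14},
  {"dx": 0,"dy": 0,"dz": 0,"wx": 0,"wy": 0,"wz": 0.175},
])

```text
time_s: 3.32
eef_pos: [0.451, -0.3148, 0.0845]
eef_rot: [0.0, 0.958, -0.288, 0.001]
wrist_force: [-1.4, -0.4, 5.8]
opening: 0.154
grasp_force: 60.8
```

>>> servo_tool([
  {"dx": 0,"dy": 0,"dz": 0,"wx": 0,"wy": 0,"wz": 0.035},
  {"dx": 0,"dy": 0,"dz": 0,"wx": 0,"wy": 0,"wz": 0.07},
  {"dx": 0,"dy": 0,"dz": 0,"wx": 0,"wy": 0,"wz": 0.105},
  {"dx": 0,"dy": 0,"dz": 0,"wx": 0,"wy": 0,"wz": 0.14},
  {"dx": 0,"dy": 0,"dz": 0,"wx": 0,"wy": 0,"wz": 0.175},
])

```text
time_s: 3.73
eef_pos: [0.4512, -0.3141, 0.0845]
eef_rot: [0.0, 1.0, -0.018, 0.001]
wrist_force: [-1.1, 1.3, 7.2]
opening: 0.15
grasp_force: 61.0
```

>>> servo_tool([
  {"dx": 0,"dy": 0,"dz": 0,"wx": 0,"wy": 0,"wz": 0},
  {"dx": 0,"dy": 0,"dz": 0,"wx": 0,"wy": 0,"wz": 0},
  {"dx": 0,"dy": 0,"dz": 0,"wx": 0,"wy": 0,"wz": 0},
  {"dx": 0,"dy": 0,"dz": 0,"wx": 0,"wy": 0,"wz": 0},
  {"dx": 0,"dy": 0,"dz": 0,"wx": 0,"wy": 0,"wz": 0},
], jaw=0.5)

```text
time_s: 4.15
eef_pos: [0.4503, -0.314, 0.0831]
eef_rot: [-0.0, 1.0, -0.021, -0.0]
wrist_force: [-0.2, 0.6, -0.1]
opening: 0.497
grasp_force: 0.0
```

>>> servo_tool([
  {"dx": 0,"dy": 0,"dz": 0.2,"wx": 0,"wy": 0,"wz": 0},
  {"dx": 0,"dy": 0,"dz": 0.5,"wx": 0,"wy": 0,"wz": 0},
  {"dx": 0,"dy": 0,"dz": 0.8,"wx": 0,"wy": 0,"wz": 0},
  {"dx": 0,"dy": 0,"dz": 1,"wx": 0,"wy": 0,"wz": 0},
  {"dx": 0,"dy": 0,"dz": 1,"wx": 0,"wy": 0,"wz": 0},
])

```text
time_s: 4.57
eef_pos: [0.4525, -0.3164, 0.1886]
eef_rot: [0.003, 1.0, -0.021, 0.003]
wrist_force: [-0.2, -0.4, -0.7]
opening: 0.498
grasp_force: 0.0
```

```bash
python3 - <<'E'
from m import *
c=cam("wrist"); save(c,"w3.png",s=1.5)
o=ctrl.get_obs(); print(o["time_s"],o["eef_pos"],o["eef_rot"],o["q"])
f=c["frame"]; H,S,V=cv2.split(cv2.cvtColor(f,cv2.COLOR_RGB2HSV))
blobs(c,((H<5)|(H>173))&(S>150)&(V>100),15,.06,"red")
blobs(c,(H>3)&(H<16)&(S>170)&(V>200),40,.114,"lock")
print(proj(c,[[0.45,-.314,.104],[0.4547,-.218,.114]]))
E
```

```text
4.6167 [ 0.45160596 -0.31547087  0.18602502] [ 0.00194325  0.99978516 -0.02054311  0.00196109] [-8.25336324e-01  1.68651704e-01  1.71664541e+00  1.39384539e-04
  1.25077550e+00  7.86505787e-01]
red px [251.5 230.5] xyz [ 0.4068 -0.3116  0.06  ] L 0.0088 W 0.0053 ang 87.5
red px [172.  76.] xyz [ 0.5504 -0.2511  0.06  ] L 0.0362 W 0.0282 ang 87.9
red px [58.5 47.2] xyz [ 0.5752 -0.1621  0.06  ] L 0.0385 W 0.0307 ang 178.0
red px [160.5   8.5] xyz [ 0.6001 -0.2481  0.06  ] L 0.0304 W 0.0118 ang 88.1
lock px [123.8 205.5] xyz [ 0.4555 -0.2169  0.114 ] L 0.0266 W 0.0174 ang 177.9
lock px [62.5 62. ] xyz [ 0.5567 -0.1937  0.114 ] L 0.0378 W 0.0275 ang 178.3
lock px [158.5  24.5] xyz [ 0.5766 -0.2596  0.114 ] L 0.0298 W 0.0239 ang 179.7
[[251.91586138 203.01140432]
 [125.38122616 206.48240278]]
```

View pics/w3.png

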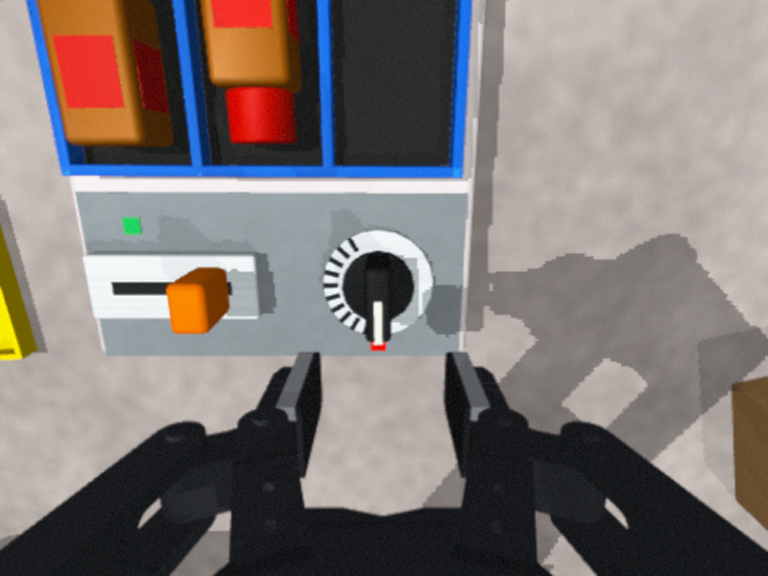

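The pointer now sits on the red zero mark (378,345). Next is the lock, whose grip top measures (0.455,-0.2165,0.114).

>>> servo_tool([
  {"dx": 0.04,"dy": 0.3,"dz": 0,"wx": 0,"wy": 0,"wz": 0},
  {"dx": 0.04,"dy": 0.6,"dz": 0,"wx": 0,"wy": 0,"wz": 0},
  {"dx": 0.04,"dy": 0.9,"dz": 0,"wx": 0,"wy": 0,"wz": 0},
  {"dx": 0.04,"dy": 0.97,"dz": 0,"wx": 0,"wy": 0,"wz": 0},
  {"dx": 0.04,"dy": 0.97,"dz": 0,"wx": 0,"wy": 0,"wz": 0},
])

```text
time_s: 5.03
eef_pos: [0.4537, -0.2148, 0.1819]
eef_rot: [-0.001, 1.0, -0.019, -0.001]
wrist_force: [0.3, 0.2, -0.5]
opening: 0.503
grasp_force: 0.0
```

>>> servo_tool([
  {"dx": 0,"dy": 0,"dz": -0.25,"wx": 0,"wy": 0,"wz": 0},
  {"dx": 0,"dy": 0,"dz": -0.5,"wx": 0,"wy": 0,"wz": 0},
  {"dx": 0,"dy": 0,"dz": -0.75,"wx": 0,"wy": 0,"wz": 0},
  {"dx": 0,"dy": 0,"dz": -0.95,"wx": 0,"wy": 0,"wz": 0},
  {"dx": 0,"dy": 0,"dz": -0.95,"wx": 0,"wy": 0,"wz": 0},
])

```text
time_s: 5.45
eef_pos: [0.4513, -0.2161, 0.0835]
eef_rot: [-0.002, 1.0, -0.021, -0.003]
wrist_force: [-1.0, 0.9, 0.9]
opening: 0.499
grasp_force: 0.0
```

>>> servo_tool([
  {"dx": 0,"dy": 0,"dz": 0,"wx": 0,"wy": 0,"wz": 0},
  {"dx": 0,"dy": 0,"dz": 0,"wx": 0,"wy": 0,"wz": 0},
  {"dx": 0,"dy": 0,"dz": 0,"wx": 0,"wy": 0,"wz": 0},
  {"dx": 0,"dy": 0,"dz": 0,"wx": 0,"wy": 0,"wz": 0},
  {"dx": 0,"dy": 0,"dz": 0,"wx": 0,"wy": 0,"wz": 0},
], jaw=0)

```text
time_s: 5.87
eef_pos: [0.4546, -0.2174, 0.0891]
eef_rot: [0.0, 1.0, -0.02, 0.0]
wrist_force: [-0.6, 2.4, -0.9]
opening: 0.224
grasp_force: 59.8
```

>>> servo_tool([
  {"dx": 0,"dy": 0.1,"dz": 0,"wx": 0,"wy": 0,"wz": 0},
  {"dx": 0.01,"dy": 0.2,"dz": 0,"wx": 0,"wy": 0,"wz": 0},
  {"dx": 0.01,"dy": 0.32,"dz": 0,"wx": 0,"wy": 0,"wz": 0},
  {"dx": 0.02,"dy": 0.44,"dz": 0,"wx": 0,"wy": 0,"wz": 0},
  {"dx": 0.02,"dy": 0.51,"dz": 0,"wx": 0,"wy": 0,"wz": 0},
])

```text
time_s: 6.28
eef_pos: [0.457, -0.1666, 0.0893]
eef_rot: [0.002, 1.0, -0.019, 0.001]
wrist_force: [-7.9, -33.3, -12.2]
opening: 0.223
grasp_force: 59.4
```

>>> servo_tool([
  {"dx": 0,"dy": 0,"dz": 0,"wx": 0,"wy": 0,"wz": 0},
  {"dx": 0,"dy": -0.01,"dz": 0,"wx": 0,"wy": 0,"wz": 0},
  {"dx": 0,"dy": -0.01,"dz": 0,"wx": 0,"wy": 0,"wz": 0},
  {"dx": 0,"dy": -0.01,"dz": 0.2,"wx": 0,"wy": 0,"wz": 0},
  {"dx": 0,"dy": -0.01,"dz": 0.4,"wx": 0,"wy": 0,"wz": 0},
], jaw=0.65)

```text
time_s: 6.7
eef_pos: [0.4553, -0.1658, 0.1275]
eef_rot: [-0.001, 1.0, -0.02, -0.001]
wrist_force: [0.3, 0.2, 0.2]
opening: 0.647
grasp_force: 0.0
```

>>> servo_tool([
  {"dx": 0.1,"dy": -0.1,"dz": 0.3,"wx": 0,"wy": 0,"wz": 0},
  {"dx": 0.3,"dy": -0.2,"dz": 0.6,"wx": 0,"wy": 0,"wz": 0},
  {"dx": 0.5,"dy": -0.2,"dz": 0.9,"wx": 0,"wy": 0,"wz": 0},
  {"dx": 0.5,"dy": -0.2,"dz": 1,"wx": 0,"wy": 0,"wz": 0},
  {"dx": 0.5,"dy": -0.2,"dz": 1,"wx": 0,"wy": 0,"wz": 0},
])

```text
time_s: 7.12
eef_pos: [0.5085, -0.1878, 0.2315]
eef_rot: [0.001, 1.0, -0.02, 0.003]
wrist_force: [0.5, 0.0, 0.0]
opening: 0.651
grasp_force: 0.0
```

```bash
python3 - <<'E'
from m import *
c=cam("wrist"); save(c,"w4.png",s=1.5)
o=ctrl.get_obs(); print(o["time_s"],o["eef_pos"],o["eef_rot"],o["q"])
f=c["frame"]; H,S,V=cv2.split(cv2.cvtColor(f,cv2.COLOR_RGB2HSV))
blobs(c,((H<4)|(H>174))&(S>190)&(V>180),60,.104,"red")
blobs(c,(((H<16)|(H>174))&(S>150)&(V>110)),300,.104,"amber")
blobs(c,(H>5)&(H<16)&(S>170)&(V>220),40,.114,"lock")
blobs(c,(H>45)&(H<80)&(S>120)&(V>80),10,.06,"green")
E
```

```text
7.1667 [ 0.50672174 -0.18696636  0.22885217] [ 2.47163771e-04  9.99803278e-01 -1.98205638e-02  7.00086875e-04] [-5.73536125e-01  1.04149288e-01  1.69858115e+00  3.24618371e-04
  1.33741133e+00  1.03682909e+00]
red px [328.5 140. ] xyz [ 0.5478 -0.2548  0.104 ] L 0.0255 W 0.023 ang 87.7
red px [252.  120.5] xyz [ 0.5673 -0.1874  0.104 ] L 0.0281 W 0.0241 ang 178.4
red px [336.  79.] xyz [ 0.5984 -0.2593  0.104 ] L 0.0284 W 0.0248 ang 3.3000000000000114
red px [249.5  57.5] xyz [ 0.6178 -0.1875  0.104 ] L 0.0236 W 0.0234 ang 87.8
amber px [236.  234.5] xyz [ 0.4594 -0.1673  0.104 ] L 0.0395 W 0.0192 ang 177.3
amber px [328.1 138.2] xyz [ 0.5494 -0.2543  0.104 ] L 0.0308 W 0.0268 ang 85.0
amber px [337.6  79.3] xyz [ 0.5981 -0.2607  0.104 ] L 0.0328 W 0.0328 ang 85.6
amber px [250.  91.] xyz [ 0.5918 -0.1867  0.104 ] L 0.0789 W 0.0325 ang 178.6
lock px [234.5 240.5] xyz [ 0.4579 -0.1664  0.114 ] L 0.0239 W 0.0159 ang 177.1
green px [238.  190.5] xyz [ 0.4913 -0.1687  0.06  ] L 0.0087 W 0.0079 ang 87.7
```

View pics/w4.png

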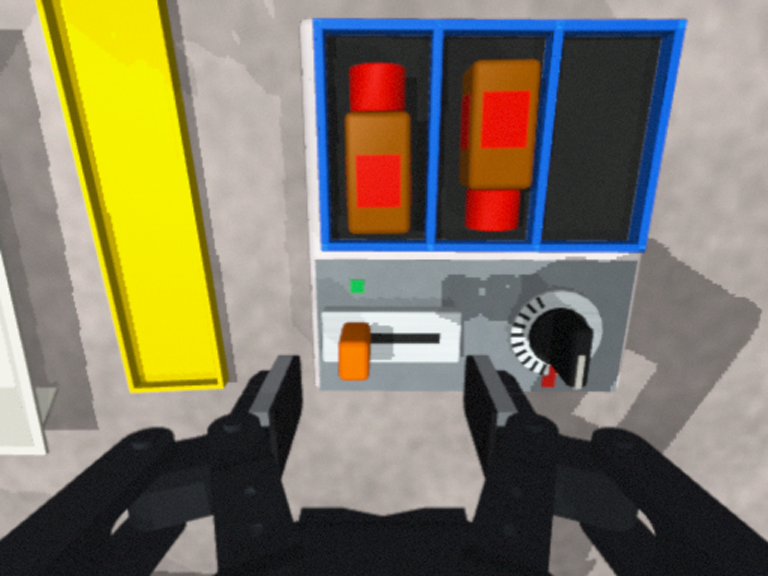

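The lock now stands beside the green square and has travelled 50 mm. The lane 3 red bottle has its body at (378,172), which is (0.571,-0.187), and the lane 2 one has its label at (505,119). Grasping the lane 3 red.

>>> servo_tool([
  {"dx": 0.3,"dy": 0,"dz": -0.2,"wx": 0,"wy": 0,"wz": 0},
  {"dx": 0.6,"dy": 0,"dz": -0.5,"wx": 0,"wy": 0,"wz": 0},
  {"dx": 0.7,"dy": 0,"dz": -0.8,"wx": 0,"wy": 0,"wz": 0},
  {"dx": 0.7,"dy": 0,"dz": -1,"wx": 0,"wy": 0,"wz": 0},
  {"dx": 0.7,"dy": 0,"dz": -1,"wx": 0,"wy": 0,"wz": 0},
])

```text
time_s: 7.58
eef_pos: [0.5712, -0.184, 0.12]
eef_rot: [-0.003, 1.0, -0.02, -0.006]
wrist_force: [-1.5, 0.6, -0.9]
opening: 0.65
grasp_force: 0.0
```

>>> servo_tool([
  {"dx": 0,"dy": 0,"dz": -0.12,"wx": 0,"wy": 0,"wz": 0},
  {"dx": 0,"dy": 0,"dz": -0.25,"wx": 0,"wy": 0,"wz": 0},
  {"dx": 0,"dy": 0,"dz": -0.4,"wx": 0,"wy": 0,"wz": 0},
  {"dx": 0,"dy": 0,"dz": -0.49,"wx": 0,"wy": 0,"wz": 0},
  {"dx": 0,"dy": 0,"dz": -0.49,"wx": 0,"wy": 0,"wz": 0},
])

```text
time_s: 8.0
eef_pos: [0.5747, -0.1866, 0.0773]
eef_rot: [-0.001, 1.0, -0.02, -0.001]
wrist_force: [0.3, 0.5, -0.0]
opening: 0.651
grasp_force: 0.0
```

>>> servo_tool([
  {"dx": 0,"dy": 0,"dz": 0,"wx": 0,"wy": 0,"wz": 0},
  {"dx": 0,"dy": 0,"dz": 0,"wx": 0,"wy": 0,"wz": 0},
  {"dx": 0,"dy": 0,"dz": 0,"wx": 0,"wy": 0,"wz": 0},
  {"dx": 0,"dy": 0,"dz": 0,"wx": 0,"wy": 0,"wz": 0},
  {"dx": 0,"dy": 0,"dz": 0,"wx": 0,"wy": 0,"wz": 0},
], jaw=0)

```text
time_s: 8.42
eef_pos: [0.5769, -0.1875, 0.0803]
eef_rot: [0.0, 1.0, -0.02, 0.001]
wrist_force: [0.0, -0.3, 3.6]
opening: 0.432
grasp_force: 61.0
```

>>> servo_tool([
  {"dx": 0,"dy": 0,"dz": 0.1,"wx": 0,"wy": 0,"wz": 0},
  {"dx": 0,"dy": 0,"dz": 0.2,"wx": 0,"wy": 0,"wz": 0},
  {"dx": 0,"dy": 0,"dz": 0.35,"wx": 0,"wy": 0,"wz": 0},
  {"dx": 0,"dy": 0,"dz": 0.5,"wx": 0,"wy": 0,"wz": 0},
  {"dx": 0,"dy": 0,"dz": 0.5,"wx": 0,"wy": 0,"wz": 0},
])

```text
time_s: 8.83
eef_pos: [0.5786, -0.1883, 0.1337]
eef_rot: [0.002, 1.0, -0.02, 0.003]
wrist_force: [1.0, -0.9, -1.0]
opening: 0.434
grasp_force: 60.5
```

>>> servo_tool([
  {"dx": 0.05,"dy": 0.25,"dz": 0,"wx": 0,"wy": 0,"wz": 0.016},
  {"dx": 0.1,"dy": 0.55,"dz": 0,"wx": 0,"wy": 0,"wz": 0.016},
  {"dx": 0.15,"dy": 0.85,"dz": 0,"wx": 0,"wy": 0,"wz": 0.016},
  {"dx": 0.15,"dy": 1,"dz": 0,"wx": 0,"wy": 0,"wz": 0.016},
  {"dx": 0.15,"dy": 1,"dz": 0,"wx": 0,"wy": 0,"wz": 0.016},
])

```text
time_s: 9.25
eef_pos: [0.591, -0.0838, 0.129]
eef_rot: [-0.001, 1.0, 0.007, -0.0]
wrist_force: [-0.6, -0.4, -1.5]
opening: 0.432
grasp_force: 60.5
```

>>> servo_tool([
  {"dx": 0.05,"dy": 0.25,"dz": 0,"wx": 0,"wy": 0,"wz": 0},
  {"dx": 0.1,"dy": 0.55,"dz": 0,"wx": 0,"wy": 0,"wz": 0},
  {"dx": 0.15,"dy": 0.8,"dz": 0,"wx": 0,"wy": 0,"wz": 0},
  {"dx": 0.15,"dy": 0.88,"dz": -0.3,"wx": 0,"wy": 0,"wz": 0},
  {"dx": 0.15,"dy": 0.88,"dz": -0.6,"wx": 0,"wy": 0,"wz": 0},
])

```text
time_s: 9.67
eef_pos: [0.6087, 0.0019, 0.071]
eef_rot: [0.001, 1.0, 0.006, 0.003]
wrist_force: [0.5, 0.1, -2.4]
opening: 0.427
grasp_force: 60.6
```

>>> servo_tool([
  {"dx": 0,"dy": 0,"dz": 0,"wx": 0,"wy": 0,"wz": 0},
  {"dx": 0,"dy": 0,"dz": -0.15,"wx": 0,"wy": 0,"wz": 0},
  {"dx": 0,"dy": 0,"dz": -0.35,"wx": 0,"wy": 0,"wz": 0},
  {"dx": 0,"dy": 0,"dz": -0.48,"wx": 0,"wy": 0,"wz": 0},
  {"dx": 0,"dy": 0,"dz": -0.51,"wx": 0,"wy": 0,"wz": 0},
])

```text
time_s: 10.08
eef_pos: [0.6056, -0.0003, 0.0182]
eef_rot: [0.0, 1.0, 0.005, -0.001]
wrist_force: [-12.0, -0.7, 21.7]
opening: 0.43
grasp_force: 63.3
```

>>> servo_tool([
  {"dx": 0,"dy": 0,"dz": 0,"wx": 0,"wy": 0,"wz": 0},
  {"dx": 0,"dy": 0,"dz": 0,"wx": 0,"wy": 0,"wz": 0},
  {"dx": 0,"dy": 0,"dz": 0,"wx": 0,"wy": 0,"wz": 0},
  {"dx": 0,"dy": 0,"dz": 0.2,"wx": 0,"wy": 0,"wz": 0},
  {"dx": 0,"dy": 0,"dz": 0.6,"wx": 0,"wy": 0,"wz": 0},
], jaw=0.65)

```text
time_s: 10.5
eef_pos: [0.6023, 0.0012, 0.0743]
eef_rot: [-0.001, 1.0, 0.005, -0.005]
wrist_force: [-0.2, -0.0, -1.0]
opening: 0.647
grasp_force: 0.0
```

>>> servo_tool([
  {"dx": 0,"dy": 0,"dz": 0.4,"wx": 0,"wy": 0,"wz": 0},
  {"dx": 0,"dy": -0.3,"dz": 0.7,"wx": 0,"wy": 0,"wz": -0.016},
  {"dx": 0,"dy": -0.6,"dz": 0.7,"wx": 0,"wy": 0,"wz": -0.016},
  {"dx": 0,"dy": -0.9,"dz": 0.7,"wx": 0,"wy": 0,"wz": -0.016},
  {"dx": 0,"dy": -1,"dz": 0.7,"wx": 0,"wy": 0,"wz": -0.016},
])

```text
time_s: 10.92
eef_pos: [0.6071, -0.1033, 0.1504]
eef_rot: [0.001, 1.0, -0.021, 0.002]
wrist_force: [-0.1, -0.2, -0.3]
opening: 0.651
grasp_force: 0.0
```

>>> servo_tool([
  {"dx": 0,"dy": -0.3,"dz": 0,"wx": 0,"wy": 0,"wz": 0},
  {"dx": 0,"dy": -0.6,"dz": 0,"wx": 0,"wy": 0,"wz": 0},
  {"dx": 0,"dy": -0.8,"dz": 0,"wx": 0,"wy": 0,"wz": 0},
  {"dx": -0.1,"dy": -0.8,"dz": 0,"wx": 0,"wy": 0,"wz": 0},
  {"dx": -0.1,"dy": -0.8,"dz": 0,"wx": 0,"wy": 0,"wz": 0},
])

```text
time_s: 11.33
eef_pos: [0.5951, -0.1802, 0.1481]
eef_rot: [-0.0, 1.0, -0.021, -0.001]
wrist_force: [-0.4, 0.1, 0.1]
opening: 0.65
grasp_force: 0.0
```

```bash
python3 - <<'E'
from m import *
c=cam("top")
o=ctrl.get_obs(); print(o["time_s"],o["eef_pos"],o["eef_rot"])
f=c["frame"]; H,S,V=cv2.split(cv2.cvtColor(f,cv2.COLOR_RGB2HSV))
blobs(c,((H<4)|(H>174))&(S>150)&(V>100),15,.042,"red")
blobs(c,(((H<18)|(H>174))&(S>120)&(V>50)),80,.042,"amber")
blobs(c,(H>100)&(H<128)&(S>130)&(V>60)&(np.arange(512)[None]<300),20,0.043,"blue")
w=cam("wrist")
H,S,V=cv2.split(cv2.cvtColor(w["frame"],cv2.COLOR_RGB2HSV))
blobs(w,((H<4)|(H>174))&(S>190)&(V>180),60,.104,"wred")
blobs(w,(((H<16)|(H>174))&(S>150)&(V>110)),100,.104,"wamber")
save(w,"w5.png",s=1)
E
```

```text
11.3833 [ 0.59570213 -0.17930988  0.14812791] [-3.82801617e-04  9.99781956e-01 -2.08750596e-02 -3.53958176e-04]
red px [396.5 202.5] xyz [ 0.549  -0.2729  0.042 ] L 0.0285 W 0.0218 ang 88.9
red px [309. 189.] xyz [ 0.596  -0.0012  0.042 ] L 0.0248 W 0.0186 ang 178.4
red px [307.5 173. ] xyz [0.6457 0.002  0.042 ] L 0.0217 W 0.0187 ang 89.0
amber px [503.  284.5] xyz [ 0.2846 -0.6066  0.042 ] L 0.1283 W 0.0535 ang 177.8
amber px [396.5 200. ] xyz [ 0.5568 -0.2732  0.042 ] L 0.0475 W 0.0436 ang 88.9
amber px [308.5 184. ] xyz [ 6.115e-01 -1.000e-04  4.200e-02] L 0.0931 W 0.0342 ang 178.5
amber px [248.  120.5] xyz [0.8144 0.1834 0.042 ] L 0.0351 W 0.0313 ang 179.0
blue px [ 85.7 299.1] xyz [0.2677 0.6935 0.043 ] L 0.1225 W 0.0055 ang 17.099999999999994
blue px [248.3 244.2] xyz [0.4301 0.1891 0.043 ] L 0.0282 W 0.0221 ang 77.7
blue px [251.  227.8] xyz [0.48   0.1798 0.043 ] L 0.0276 W 0.0222 ang 169.5
blue px [225.5 200.5] xyz [0.565  0.2569 0.043 ] L 0.0277 W 0.0216 ang 179.2
blue px [226.5 184. ] xyz [0.6159 0.2531 0.043 ] L 0.0278 W 0.0186 ang 89.0
wred px [377.5 209.5] xyz [ 0.5987 -0.2596  0.104 ] L 0.0289 W 0.0262 ang 5.599999999999994
wred px [ 48.2 197.9] xyz [ 0.6154 -0.0459  0.104 ] L 0.0247 W 0.0188 ang 1.0
wred px [ 38.2 138.1] xyz [ 0.6537 -0.0492  0.104 ] L 0.0179 W 0.0176 ang 173.8
wamber px [363.3 263.4] xyz [ 0.559  -0.2529  0.104 ] L 0.0357 W 0.0287 ang 175.7
wamber px [342.2 190.3] xyz [ 0.6129 -0.2359  0.104 ] L 0.0148 W 0.0073 ang 178.8
wamber px [ 51.6 196.7] xyz [ 0.6162 -0.0482  0.104 ] L 0.0275 W 0.0263 ang 3.4000000000000057
wamber px [379.4 208.6] xyz [ 0.5993 -0.2608  0.104 ] L 0.0658 W 0.0301 ang 176.1
wamber px [ 44.1 137.7] xyz [ 0.6538 -0.0528  0.104 ] L 0.0265 W 0.0191 ang 93.4
```

>>> servo_tool([
  {"dx": -0.03,"dy": -0.3,"dz": 0,"wx": 0,"wy": 0,"wz": -0.01},
  {"dx": -0.05,"dy": -0.6,"dz": 0,"wx": 0,"wy": 0,"wz": -0.01},
  {"dx": -0.05,"dy": -0.81,"dz": 0,"wx": 0,"wy": 0,"wz": -0.01},
  {"dx": -0.05,"dy": -0.81,"dz": -0.1,"wx": 0,"wy": 0,"wz": -0.01},
  {"dx": -0.05,"dy": -0.81,"dz": -0.2,"wx": 0,"wy": 0,"wz": -0.01},
])

```text
time_s: 11.85
eef_pos: [0.5921, -0.2605, 0.1285]
eef_rot: [0.0, 0.999, -0.036, 0.001]
wrist_force: [0.4, 0.1, -0.1]
opening: 0.652
grasp_force: 0.0
```

>>> servo_tool([
  {"dx": 0,"dy": 0,"dz": -0.12,"wx": 0,"wy": 0,"wz": 0},
  {"dx": 0,"dy": 0,"dz": -0.25,"wx": 0,"wy": 0,"wz": 0},
  {"dx": 0,"dy": 0,"dz": -0.4,"wx": 0,"wy": 0,"wz": 0},
  {"dx": 0,"dy": 0,"dz": -0.48,"wx": 0,"wy": 0,"wz": 0},
  {"dx": 0,"dy": 0,"dz": -0.48,"wx": 0,"wy": 0,"wz": 0},
])

```text
time_s: 12.27
eef_pos: [0.5902, -0.2581, 0.0773]
eef_rot: [-0.001, 0.999, -0.035, -0.002]
wrist_force: [-0.1, 0.1, 0.0]
opening: 0.65
grasp_force: 0.0
```

>>> servo_tool([
  {"dx": 0,"dy": 0,"dz": 0,"wx": 0,"wy": 0,"wz": 0},
  {"dx": 0,"dy": 0,"dz": 0,"wx": 0,"wy": 0,"wz": 0},
  {"dx": 0,"dy": 0,"dz": 0,"wx": 0,"wy": 0,"wz": 0},
  {"dx": 0,"dy": 0,"dz": 0,"wx": 0,"wy": 0,"wz": 0},
  {"dx": 0,"dy": 0,"dz": 0,"wx": 0,"wy": 0,"wz": 0},
], jaw=0)

```text
time_s: 12.68
eef_pos: [0.5914, -0.2603, 0.0807]
eef_rot: [0.0, 0.999, -0.036, 0.0]
wrist_force: [1.1, 0.0, -1.2]
opening: 0.436
grasp_force: 59.2
```

>>> servo_tool([
  {"dx": 0,"dy": 0,"dz": 0.1,"wx": 0,"wy": 0,"wz": 0},
  {"dx": 0,"dy": 0,"dz": 0.2,"wx": 0,"wy": 0,"wz": 0},
  {"dx": 0,"dy": 0,"dz": 0.35,"wx": 0,"wy": 0,"wz": 0},
  {"dx": 0,"dy": 0,"dz": 0.5,"wx": 0,"wy": 0,"wz": 0},
  {"dx": 0,"dy": 0,"dz": 0.5,"wx": 0,"wy": 0,"wz": 0},
])

```text
time_s: 13.1
eef_pos: [0.5936, -0.2617, 0.1354]
eef_rot: [0.002, 0.999, -0.036, 0.003]
wrist_force: [1.4, -0.8, -0.3]
opening: 0.436
grasp_force: 59.4
```

>>> servo_tool([
  {"dx": 0,"dy": 0.25,"dz": 0.1,"wx": 0,"wy": 0,"wz": 0.026},
  {"dx": 0,"dy": 0.55,"dz": 0.1,"wx": 0,"wy": 0,"wz": 0.026},
  {"dx": 0,"dy": 0.85,"dz": 0.1,"wx": 0,"wy": 0,"wz": 0.026},
  {"dx": 0,"dy": 1,"dz": 0.1,"wx": 0,"wy": 0,"wz": 0.026},
  {"dx": 0,"dy": 1,"dz": 0.1,"wx": 0,"wy": 0,"wz": 0.026},
])

```text
time_s: 13.52
eef_pos: [0.5911, -0.1569, 0.1402]
eef_rot: [-0.001, 1.0, 0.007, -0.0]
wrist_force: [-0.3, 0.2, -1.7]
opening: 0.438
grasp_force: 40.9
```

>>> servo_tool([
  {"dx": 0,"dy": 0.3,"dz": 0,"wx": 0,"wy": 0,"wz": 0},
  {"dx": 0,"dy": 0.6,"dz": 0,"wx": 0,"wy": 0,"wz": 0},
  {"dx": -0.2,"dy": 0.9,"dz": 0,"wx": 0,"wy": 0,"wz": 0},
  {"dx": -0.4,"dy": 1,"dz": 0,"wx": 0,"wy": 0,"wz": 0},
  {"dx": -0.5,"dy": 1,"dz": 0,"wx": 0,"wy": 0,"wz": 0},
])

```text
time_s: 13.93
eef_pos: [0.5394, -0.0581, 0.1397]
eef_rot: [-0.0, 1.0, 0.006, -0.001]
wrist_force: [-0.5, -1.1, -1.7]
opening: 0.437
grasp_force: 64.1
```

>>> servo_tool([
  {"dx": -0.2,"dy": 0.3,"dz": 0,"wx": 0,"wy": 0,"wz": 0},
  {"dx": -0.35,"dy": 0.61,"dz": 0,"wx": 0,"wy": 0,"wz": 0},
  {"dx": -0.35,"dy": 0.61,"dz": -0.2,"wx": 0,"wy": 0,"wz": 0},
  {"dx": -0.35,"dy": 0.61,"dz": -0.5,"wx": 0,"wy": 0,"wz": 0},
  {"dx": -0.35,"dy": 0.61,"dz": -0.7,"wx": 0,"wy": 0,"wz": 0},
])

```text
time_s: 14.35
eef_pos: [0.5064, 0.0005, 0.0694]
eef_rot: [0.0, 1.0, 0.005, 0.001]
wrist_force: [0.2, 0.4, -2.0]
opening: 0.434
grasp_force: 64.2
```

>>> servo_tool([
  {"dx": 0,"dy": 0,"dz": 0,"wx": 0,"wy": 0,"wz": 0},
  {"dx": 0,"dy": 0,"dz": -0.15,"wx": 0,"wy": 0,"wz": 0},
  {"dx": 0,"dy": 0,"dz": -0.35,"wx": 0,"wy": 0,"wz": 0},
  {"dx": 0,"dy": 0,"dz": -0.48,"wx": 0,"wy": 0,"wz": 0},
  {"dx": 0,"dy": 0,"dz": -0.51,"wx": 0,"wy": 0,"wz": 0},
])

```text
time_s: 14.77
eef_pos: [0.5057, 0.0002, 0.0185]
eef_rot: [-0.0, 1.0, 0.005, -0.001]
wrist_force: [-9.8, -0.3, 24.0]
opening: 0.435
grasp_force: 67.2
```

>>> servo_tool([
  {"dx": 0,"dy": 0,"dz": 0,"wx": 0,"wy": 0,"wz": 0},
  {"dx": 0,"dy": 0,"dz": 0,"wx": 0,"wy": 0,"wz": 0},
  {"dx": 0,"dy": 0,"dz": 0,"wx": 0,"wy": 0,"wz": 0},
  {"dx": 0,"dy": 0,"dz": 0.2,"wx": 0,"wy": 0,"wz": 0},
  {"dx": 0,"dy": 0,"dz": 0.6,"wx": 0,"wy": 0,"wz": 0},
], jaw=0.65)

```text
time_s: 15.18
eef_pos: [0.5031, 0.0014, 0.0769]
eef_rot: [-0.001, 1.0, 0.005, -0.004]
wrist_force: [-0.1, 0.8, 0.4]
opening: 0.649
grasp_force: 0.0
```

>>> servo_tool([
  {"dx": 0,"dy": 0,"dz": 0.4,"wx": 0,"wy": 0,"wz": 0},
  {"dx": -0.2,"dy": 0.3,"dz": 0.8,"wx": 0,"wy": 0,"wz": 0},
  {"dx": -0.5,"dy": 0.6,"dz": 1,"wx": 0,"wy": 0,"wz": 0},
  {"dx": -0.5,"dy": 0.9,"dz": 1,"wx": 0,"wy": 0,"wz": 0},
  {"dx": -0.5,"dy": 1,"dz": 1,"wx": 0,"wy": 0,"wz": 0},
])

```text
time_s: 15.6
eef_pos: [0.4563, 0.1043, 0.1834]
eef_rot: [-0.001, 1.0, 0.006, 0.003]
wrist_force: [-0.7, 0.2, 0.3]
opening: 0.646
grasp_force: 0.0
```

>>> servo_tool([
  {"dx": 0,"dy": 0.3,"dz": 0.3,"wx": 0,"wy": 0,"wz": 0},
  {"dx": 0,"dy": 0.6,"dz": 0.5,"wx": 0,"wy": 0,"wz": 0},
  {"dx": 0,"dy": 0.8,"dz": 0.6,"wx": 0,"wy": 0,"wz": 0},
  {"dx": 0,"dy": 0.8,"dz": 0.6,"wx": 0,"wy": 0,"wz": 0},
  {"dx": 0,"dy": 0.8,"dz": 0.6,"wx": 0,"wy": 0,"wz": 0},
])

```text
time_s: 16.02
eef_pos: [0.4568, 0.1815, 0.2404]
eef_rot: [0.0, 1.0, 0.006, 0.001]
wrist_force: [-0.4, -0.7, -0.4]
opening: 0.651
grasp_force: 0.0
```

```bash
python3 - <<'E'
from m import *
c=cam("top")
o=ctrl.get_obs(); print(o["time_s"],o["eef_pos"],o["eef_rot"])
f=c["frame"]; H,S,V=cv2.split(cv2.cvtColor(f,cv2.COLOR_RGB2HSV))
blobs(c,((H<4)|(H>174))&(S>150)&(V>100)&(np.arange(512)[None]<345),15,.042,"red")
blobs(c,(((H<18)|(H>174))&(S>120)&(V>50))&(np.arange(512)[None]<345),80,.042,"amber")
w=cam("wrist")
H,S,V=cv2.split(cv2.cvtColor(w["frame"],cv2.COLOR_RGB2HSV))
blobs(w,(H>100)&(H<128)&(S>150)&(V>60),40,.043,"wblue")
save(w,"w6.png",s=1.5)
E
```

```text
16.0667 [0.45626205 0.180641   0.23927784] [2.60578996e-04 9.99984475e-01 5.56412978e-03 1.46288783e-04]
red px [310. 233.] xyz [ 0.4606 -0.0007  0.042 ] L 0.0246 W 0.0184 ang 88.9
red px [309.4 216.5] xyz [ 5.111e-01 -2.000e-04  4.200e-02] L 0.0253 W 0.0212 ang 9.800000000000011
red px [309. 189.] xyz [ 0.596  -0.0012  0.042 ] L 0.0248 W 0.0186 ang 178.4
red px [307.5 173.5] xyz [0.6442 0.0021 0.042 ] L 0.0217 W 0.0156 ang 89.0
amber px [309.  222.4] xyz [0.493  0.0016 0.042 ] L 0.0905 W 0.0362 ang 2.9000000000000057
amber px [308.5 184. ] xyz [ 6.115e-01 -1.000e-04  4.200e-02] L 0.0932 W 0.0342 ang 178.3
amber px [248.  120.5] xyz [0.8144 0.1834 0.042 ] L 0.0351 W 0.0313 ang 179.0
wblue px [246.9 188.2] xyz [0.4329 0.19   0.043 ] L 0.0285 W 0.0229 ang 79.0
wblue px [255.5 146.8] xyz [0.4814 0.1805 0.043 ] L 0.0288 W 0.0242 ang 168.8
wblue px [202.1  67. ] xyz [0.5636 0.2371 0.043 ] L 0.027 W 0.0029 ang 174.6
wblue px [181.   63.5] xyz [0.5667 0.2589 0.043 ] L 0.0296 W 0.0245 ang 177.1
wblue px [186.   12.5] xyz [0.6132 0.251  0.043 ] L 0.0293 W 0.0217 ang 90.9
```

View pics/w6.png

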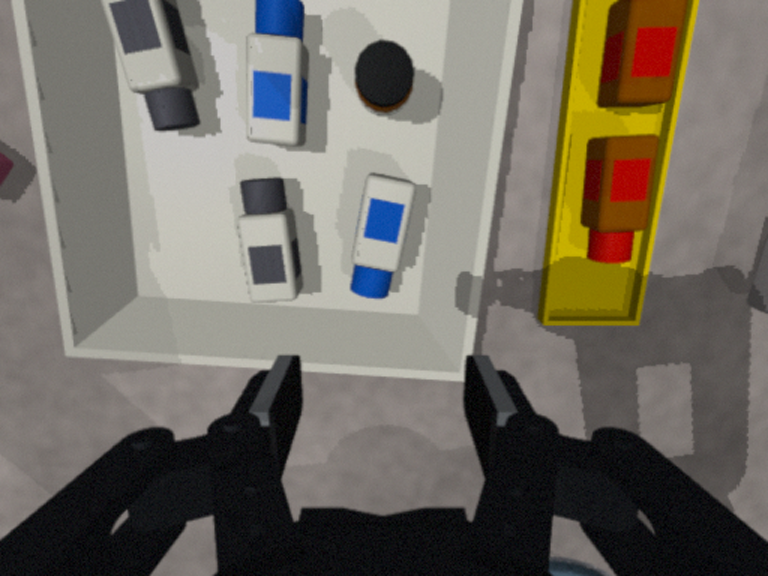

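Both reds lie flat in the tray. In this view the first blue has its label at (384,221) and cap at (371,280), and the second has its label at (272,96) and cap at (280,15). The greys are at (268,260) and (140,40), and the jar at (384,75). The two blues are the only blue-capped bottles in the tub. Checking the wall clearance before reaching in.

```bash
python3 - <<'E'
from m import *
w=cam("wrist")
print(ray(w,np.array([[420,313],[137,296],[440,130]])/1.5,.005).round(3))
print("blue body corners",ray(w,np.array([[368,175],[413,185],[355,262],[393,270]])/1.5,.043).round(4))
print("grey right",ray(w,np.array([[298,297],[287,210]])/1.5,.03).round(3), "rim",ray(w,np.array([[463,378],[66,352]])/1.5,.041).round(3))
print("jar",ray(w,np.array([[384,75]])/1.5,.067).round(3))
E
```

```text
[[0.393 0.146 0.005]
 [0.407 0.394 0.005]
 [0.547 0.136 0.005]]
blue body corners [[0.5137 0.1914 0.043 ]
 [0.5069 0.1585 0.043 ]
 [0.4486 0.2013 0.043 ]
 [0.4426 0.172  0.043 ]]
grey right [[0.416 0.249 0.03 ]
 [0.486 0.254 0.03 ]] rim [[0.349 0.112 0.041]
 [0.37  0.438 0.041]]
jar [[0.576 0.181 0.067]]
```

>>> servo_tool([
  {"dx": 0.18,"dy": 0.02,"dz": -0.2,"wx": 0,"wy": 0,"wz": -0.035},
  {"dx": 0.18,"dy": 0.02,"dz": -0.5,"wx": 0,"wy": 0,"wz": -0.065},
  {"dx": 0.18,"dy": 0.02,"dz": -0.8,"wx": 0,"wy": 0,"wz": -0.065},
  {"dx": 0.18,"dy": 0.02,"dz": -1,"wx": 0,"wy": 0,"wz": -0.065},
  {"dx": 0.18,"dy": 0.02,"dz": -1,"wx": 0,"wy": 0,"wz": -0.065},
], jaw=0.58)

```text
time_s: 16.58
eef_pos: [0.4704, 0.181, 0.1338]
eef_rot: [0.001, 0.995, -0.098, -0.005]
wrist_force: [-0.3, -1.1, 0.7]
opening: 0.579
grasp_force: 0.0
```

>>> servo_tool([
  {"dx": 0,"dy": 0,"dz": -0.2,"wx": 0,"wy": 0,"wz": 0},
  {"dx": 0,"dy": 0,"dz": -0.4,"wx": 0,"wy": 0,"wz": 0},
  {"dx": 0,"dy": 0,"dz": -0.6,"wx": 0,"wy": 0,"wz": 0},
  {"dx": 0,"dy": 0,"dz": -0.7,"wx": 0,"wy": 0,"wz": 0},
  {"dx": 0,"dy": 0,"dz": -0.7,"wx": 0,"wy": 0,"wz": 0},
])

```text
time_s: 17.0
eef_pos: [0.473, 0.1819, 0.0677]
eef_rot: [0.001, 0.995, -0.097, -0.002]
wrist_force: [-0.2, 0.3, 0.2]
opening: 0.582
grasp_force: 0.0
```

```bash
python3 - <<'E'
from m import *
w=cam("wrist"); o=ctrl.get_obs(); print(o["eef_pos"],o["eef_rot"])
H,S,V=cv2.split(cv2.cvtColor(w["frame"],cv2.COLOR_RGB2HSV))
blobs(w,(H>100)&(H<128)&(S>150)&(V>60),40,.043,"wblue")
print("tcp->px",proj(w,[o["eef_pos"]]))
save(w,"w7.png",s=1)
c=cam("top");H,S,V=cv2.split(cv2.cvtColor(c["frame"],cv2.COLOR_RGB2HSV))
blobs(c,(H>100)&(H<128)&(S>130)&(V>60)&(np.arange(512)[None]<300),20,0.043,"blue")
E
```

```text
[0.47397114 0.18224868 0.06908433] [ 2.39032284e-04  9.95248830e-01 -9.73598207e-02 -8.80367467e-04]
wblue px [256.  286.5] xyz [0.4344 0.1893 0.043 ] L 0.0277 W 0.023 ang 78.8
wblue px [255.  216.5] xyz [0.4818 0.1806 0.043 ] L 0.0287 W 0.0244 ang 170.1
wblue px [126.4  89.6] xyz [0.5646 0.2327 0.043 ] L 0.028 W 0.0087 ang 176.3
wblue px [76.1 94.5] xyz [0.5672 0.2591 0.043 ] L 0.0319 W 0.0253 ang 175.3
wblue px [70.5  8. ] xyz [0.605 0.247 0.043] L 0.0337 W 0.0077 ang 77.9
tcp->px [[254.91206779 249.58000399]]
blue px [ 85.7 299.1] xyz [0.2677 0.6935 0.043 ] L 0.1225 W 0.0055 ang 17.099999999999994
blue px [225.5 200.5] xyz [0.565  0.2569 0.043 ] L 0.0277 W 0.0216 ang 179.2
blue px [226.5 184. ] xyz [0.6159 0.2531 0.043 ] L 0.0278 W 0.0186 ang 89.0
```

View pics/w7.png

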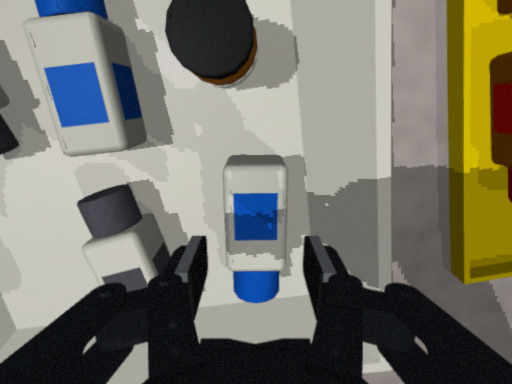

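The first blue is centred and aligned between the fingers (label at 256,217, cap at 256,287). Going down to grasp it.

>>> servo_tool([
  {"dx": 0,"dy": 0,"dz": -0.12,"wx": 0,"wy": 0,"wz": 0},
  {"dx": 0,"dy": 0,"dz": -0.25,"wx": 0,"wy": 0,"wz": 0},
  {"dx": 0,"dy": 0,"dz": -0.4,"wx": 0,"wy": 0,"wz": 0},
  {"dx": 0,"dy": 0,"dz": -0.48,"wx": 0,"wy": 0,"wz": 0},
  {"dx": 0,"dy": 0,"dz": -0.48,"wx": 0,"wy": 0,"wz": 0},
])

```text
time_s: 17.52
eef_pos: [0.474, 0.1827, 0.0209]
eef_rot: [0.0, 0.995, -0.097, -0.001]
wrist_force: [-1.3, 0.2, -0.3]
opening: 0.578
grasp_force: 0.0
```

>>> servo_tool([
  {"dx": 0,"dy": 0,"dz": 0,"wx": 0,"wy": 0,"wz": 0},
  {"dx": 0,"dy": 0,"dz": 0,"wx": 0,"wy": 0,"wz": 0},
  {"dx": 0,"dy": 0,"dz": 0,"wx": 0,"wy": 0,"wz": 0},
  {"dx": 0,"dy": 0,"dz": 0,"wx": 0,"wy": 0,"wz": 0},
  {"dx": 0,"dy": 0,"dz": 0,"wx": 0,"wy": 0,"wz": 0},
], jaw=0)

```text
time_s: 17.93
eef_pos: [0.4753, 0.183, 0.0224]
eef_rot: [-0.0, 0.995, -0.097, 0.001]
wrist_force: [-1.1, -0.2, 6.6]
opening: 0.433
grasp_force: 61.8
```

>>> servo_tool([
  {"dx": 0,"dy": 0,"dz": 0.1,"wx": 0,"wy": 0,"wz": 0},
  {"dx": 0,"dy": 0,"dz": 0.3,"wx": 0,"wy": 0,"wz": 0},
  {"dx": 0,"dy": 0,"dz": 0.6,"wx": 0,"wy": 0,"wz": 0},
  {"dx": 0,"dy": 0,"dz": 0.8,"wx": 0,"wy": 0,"wz": 0},
  {"dx": 0,"dy": 0,"dz": 0.8,"wx": 0,"wy": 0,"wz": 0},
])

```text
time_s: 18.35
eef_pos: [0.4774, 0.1834, 0.1062]
eef_rot: [-0.001, 0.995, -0.097, 0.004]
wrist_force: [1.3, -0.1, -0.4]
opening: 0.43
grasp_force: 60.9
```

>>> servo_tool([
  {"dx": 0.05,"dy": -0.15,"dz": 0.25,"wx": 0,"wy": 0,"wz": 0.02},
  {"dx": 0.1,"dy": -0.4,"dz": 0.45,"wx": 0,"wy": 0,"wz": 0.049},
  {"dx": 0.2,"dy": -0.7,"dz": 0.45,"wx": 0,"wy": 0,"wz": 0.049},
  {"dx": 0.3,"dy": -1,"dz": 0.45,"wx": 0,"wy": 0,"wz": 0.049},
  {"dx": 0.3,"dy": -1,"dz": 0.45,"wx": 0,"wy": 0,"wz": 0.049},
])

```text
time_s: 18.77
eef_pos: [0.506, 0.0785, 0.1468]
eef_rot: [0.001, 1.0, -0.022, 0.001]
wrist_force: [-0.1, -0.7, -1.5]
opening: 0.431
grasp_force: 60.9
```

>>> servo_tool([
  {"dx": 0.1,"dy": -0.25,"dz": 0,"wx": 0,"wy": 0,"wz": 0},
  {"dx": 0.2,"dy": -0.5,"dz": 0,"wx": 0,"wy": 0,"wz": 0},
  {"dx": 0.3,"dy": -0.75,"dz": 0,"wx": 0,"wy": 0,"wz": 0},
  {"dx": 0.4,"dy": -1,"dz": 0,"wx": 0,"wy": 0,"wz": 0},
  {"dx": 0.4,"dy": -1,"dz": 0,"wx": 0,"wy": 0,"wz": 0},
])

```text
time_s: 19.18
eef_pos: [0.5456, -0.021, 0.1461]
eef_rot: [0.001, 1.0, -0.022, 0.0]
wrist_force: [-0.8, -0.2, -0.7]
opening: 0.434
grasp_force: 60.9
```

>>> servo_tool([
  {"dx": 0.1,"dy": -0.25,"dz": 0,"wx": 0,"wy": 0,"wz": 0},
  {"dx": 0.2,"dy": -0.5,"dz": 0,"wx": 0,"wy": 0,"wz": 0},
  {"dx": 0.3,"dy": -0.75,"dz": 0,"wx": 0,"wy": 0,"wz": 0},
  {"dx": 0.4,"dy": -1,"dz": 0,"wx": 0,"wy": 0,"wz": 0},
  {"dx": 0.4,"dy": -1,"dz": 0,"wx": 0,"wy": 0,"wz": 0},
])

```text
time_s: 19.6
eef_pos: [0.5853, -0.1208, 0.146]
eef_rot: [0.001, 1.0, -0.022, 0.0]
wrist_force: [-0.5, 0.1, -0.9]
opening: 0.431
grasp_force: 60.9
```

>>> servo_tool([
  {"dx": 0.1,"dy": -0.25,"dz": 0,"wx": 0,"wy": 0,"wz": 0},
  {"dx": 0.1,"dy": -0.5,"dz": 0,"wx": 0,"wy": 0,"wz": 0},
  {"dx": 0.1,"dy": -0.69,"dz": 0,"wx": 0,"wy": 0,"wz": 0},
  {"dx": 0.1,"dy": -0.69,"dz": 0,"wx": 0,"wy": 0,"wz": 0},
  {"dx": 0.1,"dy": -0.69,"dz": 0,"wx": 0,"wy": 0,"wz": 0},
])

```text
time_s: 20.02
eef_pos: [0.5936, -0.1857, 0.1455]
eef_rot: [-0.001, 1.0, -0.021, -0.001]
wrist_force: [0.4, -0.6, -0.6]
opening: 0.431
grasp_force: 61.0
```

```bash
python3 - <<'E'
from m import *
w=cam("wrist"); o=ctrl.get_obs(); print(o["eef_pos"],o["eef_rot"],o["opening"],o["grasp_force"])
H,S,V=cv2.split(cv2.cvtColor(w["frame"],cv2.COLOR_RGB2HSV))
z=o["eef_pos"][2]
blobs(w,(H>100)&(H<128)&(S>150)&(V>60),40,z+.021,"wblue@bottle")
blobs(w,(H>100)&(H<128)&(S>150)&(V>60),400,.080,"wblue@rib")
save(w,"w8.png",s=1)
E
```

```text
[ 0.59367558 -0.18495368  0.14553753] [-7.33532727e-04  9.99791973e-01 -2.03696397e-02 -7.42551858e-04] 0.4317052295018075 60.95715522766113
wblue@bottle px [255. 334.] xyz [ 0.5592 -0.184   0.1665] L 0.0271 W 0.0119 ang 87.7
wblue@bottle px [254.5 256.5] xyz [ 0.6016 -0.1855  0.1665] L 0.0287 W 0.0248 ang 179.2
wblue@bottle px [357.5 205.5] xyz [ 0.6242 -0.2302  0.1665] L 0.1187 W 0.0811 ang 87.5
wblue@rib px [255. 334.] xyz [ 0.4805 -0.1807  0.08  ] L 0.0466 W 0.0205 ang 87.7
wblue@rib px [254.5 256.5] xyz [ 0.5534 -0.1833  0.08  ] L 0.0493 W 0.0427 ang 179.2
wblue@rib px [357.5 205.5] xyz [ 0.592  -0.2601  0.08  ] L 0.2039 W 0.1392 ang 87.5
```

View pics/w8.png

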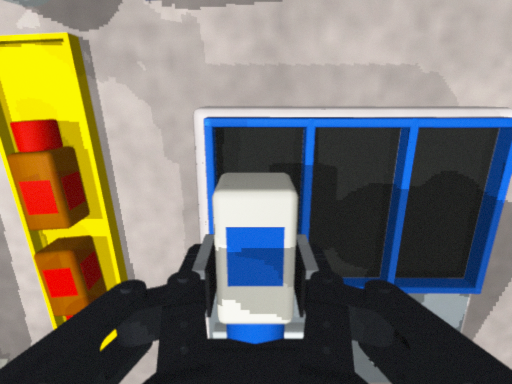

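The bottle is held level over lane 3. Lowering it.

>>> servo_tool([
  {"dx": 0,"dy": -0.01,"dz": -0.15,"wx": 0,"wy": 0,"wz": 0},
  {"dx": 0,"dy": -0.01,"dz": -0.3,"wx": 0,"wy": 0,"wz": 0},
  {"dx": 0,"dy": -0.01,"dz": -0.45,"wx": 0,"wy": 0,"wz": 0},
  {"dx": 0,"dy": -0.01,"dz": -0.57,"wx": 0,"wy": 0,"wz": 0},
  {"dx": 0,"dy": -0.01,"dz": -0.62,"wx": 0,"wy": 0,"wz": 0},
])

```text
time_s: 20.48
eef_pos: [0.5931, -0.1849, 0.0833]
eef_rot: [-0.001, 1.0, -0.019, -0.002]
wrist_force: [-16.5, 8.9, 41.9]
opening: 0.433
grasp_force: 66.6
```

>>> servo_tool([
  {"dx": 0,"dy": 0,"dz": 0,"wx": 0,"wy": 0,"wz": 0},
  {"dx": 0,"dy": 0,"dz": 0,"wx": 0,"wy": 0,"wz": 0},
  {"dx": 0,"dy": 0,"dz": 0,"wx": 0,"wy": 0,"wz": 0},
  {"dx": 0,"dy": 0,"dz": 0.2,"wx": 0,"wy": 0,"wz": 0},
  {"dx": 0,"dy": 0,"dz": 0.5,"wx": 0,"wy": 0,"wz": 0},
], jaw=0.6)

```text
time_s: 20.9
eef_pos: [0.5921, -0.1857, 0.1315]
eef_rot: [-0.002, 1.0, -0.02, -0.003]
wrist_force: [0.5, -0.2, 0.0]
opening: 0.603
grasp_force: 0.0
```

>>> servo_tool([
  {"dx": -0.1,"dy": 0.3,"dz": 0.3,"wx": 0,"wy": 0,"wz": 0},
  {"dx": -0.2,"dy": 0.6,"dz": 0.6,"wx": 0,"wy": 0,"wz": 0},
  {"dx": -0.3,"dy": 0.9,"dz": 0.9,"wx": 0,"wy": 0,"wz": 0},
  {"dx": -0.3,"dy": 1,"dz": 1,"wx": 0,"wy": 0,"wz": 0},
  {"dx": -0.3,"dy": 1,"dz": 1,"wx": 0,"wy": 0,"wz": 0},
])

```text
time_s: 21.32
eef_pos: [0.5662, -0.0848, 0.2396]
eef_rot: [0.001, 1.0, -0.019, 0.004]
wrist_force: [0.9, -0.3, 0.4]
opening: 0.604
grasp_force: 0.0
```

>>> servo_tool([
  {"dx": -0.1,"dy": 0.3,"dz": 0,"wx": 0,"wy": 0,"wz": 0},
  {"dx": -0.2,"dy": 0.6,"dz": 0,"wx": 0,"wy": 0,"wz": 0},
  {"dx": -0.2,"dy": 0.9,"dz": 0,"wx": 0,"wy": 0,"wz": 0},
  {"dx": -0.2,"dy": 1,"dz": 0,"wx": 0,"wy": 0,"wz": 0},
  {"dx": -0.2,"dy": 1,"dz": 0,"wx": 0,"wy": 0,"wz": 0},
])

```text
time_s: 21.73
eef_pos: [0.544, 0.0144, 0.2336]
eef_rot: [-0.0, 1.0, -0.019, -0.0]
wrist_force: [-0.0, 0.1, -0.7]
opening: 0.597
grasp_force: 0.0
```

>>> servo_tool([
  {"dx": 0,"dy": 0.3,"dz": 0,"wx": 0,"wy": 0,"wz": 0},
  {"dx": 0,"dy": 0.6,"dz": 0,"wx": 0,"wy": 0,"wz": 0},
  {"dx": 0,"dy": 0.9,"dz": 0,"wx": 0,"wy": 0,"wz": 0},
  {"dx": 0,"dy": 1,"dz": 0,"wx": 0,"wy": 0,"wz": 0},
  {"dx": 0,"dy": 1,"dz": 0,"wx": 0,"wy": 0,"wz": 0},
])

```text
time_s: 22.15
eef_pos: [0.5446, 0.1134, 0.2337]
eef_rot: [0.0, 1.0, -0.019, -0.0]
wrist_force: [-0.2, -0.4, 0.8]
opening: 0.6
grasp_force: 0.0
```

>>> servo_tool([
  {"dx": 0,"dy": 0.3,"dz": 0,"wx": 0,"wy": 0,"wz": 0},
  {"dx": 0,"dy": 0.6,"dz": 0,"wx": 0,"wy": 0,"wz": 0},
  {"dx": 0,"dy": 0.9,"dz": 0,"wx": 0,"wy": 0,"wz": 0},
  {"dx": 0,"dy": 1,"dz": 0,"wx": 0,"wy": 0,"wz": 0},
  {"dx": 0,"dy": 1,"dz": 0,"wx": 0,"wy": 0,"wz": 0},
])

```text
time_s: 22.57
eef_pos: [0.5447, 0.2129, 0.2338]
eef_rot: [0.0, 1.0, -0.019, -0.0]
wrist_force: [0.3, 0.2, 0.1]
opening: 0.602
grasp_force: 0.0
```

```bash
python3 - <<'E'
from m import *
w=cam("wrist"); o=ctrl.get_obs(); print(o["eef_pos"],o["eef_rot"])
H,S,V=cv2.split(cv2.cvtColor(w["frame"],cv2.COLOR_RGB2HSV))
blobs(w,(H>100)&(H<128)&(S>150)&(V>60),40,.043,"wblue")
save(w,"w9.png",s=1)
c=cam("top");H,S,V=cv2.split(cv2.cvtColor(c["frame"],cv2.COLOR_RGB2HSV))
B=(H>100)&(H<128)&(S>130)&(V>60)
blobs(c,B&(np.arange(512)[None]<300),20,0.043,"blue")
m=B.copy(); sub=(S<60)&(V>120)
blobs(c,sub&(np.arange(512)[None]>360)&(np.arange(512)[None]<385)&(np.arange(384)[:,None]<212)&(np.arange(384)[:,None]>170),20,.104,"lane3 white")
E
```

```text
[0.54474512 0.21170417 0.23380672] [ 5.92985638e-04  9.99803994e-01 -1.97883711e-02 -2.04698064e-04]
wblue px [213.  151.5] xyz [0.5671 0.2589 0.043 ] L 0.0279 W 0.0241 ang 176.1
wblue px [215.5 104. ] xyz [0.6174 0.2523 0.043 ] L 0.0283 W 0.0223 ang 87.9
blue px [ 85.7 299.1] xyz [0.2677 0.6935 0.043 ] L 0.1225 W 0.0055 ang 17.099999999999994
lane3 white px [372.5 186.5] xyz [ 0.5949 -0.1835  0.104 ] L 0.0687 W 0.0392 ang 177.7
```

View pics/w9.png

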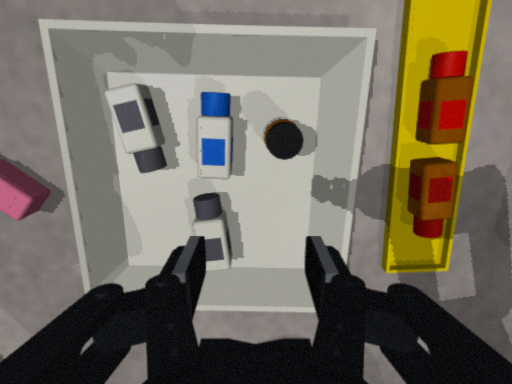

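The first blue lies in lane 3, with its body centre at (0.595,-0.184). The second blue is at pixels (213,152) for the label and (216,104) for the cap, clear of grey1 (149,158) and the jar (285,138). Approaching it now.

>>> servo_tool([
  {"dx": 0.31,"dy": 0.2,"dz": -0.2,"wx": 0,"wy": 0,"wz": -0.015},
  {"dx": 0.31,"dy": 0.46,"dz": -0.4,"wx": 0,"wy": 0,"wz": -0.015},
  {"dx": 0.31,"dy": 0.46,"dz": -0.7,"wx": 0,"wy": 0,"wz": -0.015},
  {"dx": 0.31,"dy": 0.46,"dz": -1,"wx": 0,"wy": 0,"wz": -0.015},
  {"dx": 0.31,"dy": 0.46,"dz": -1,"wx": 0,"wy": 0,"wz": -0.015},
], jaw=0.58)

```text
time_s: 23.08
eef_pos: [0.5716, 0.2556, 0.1272]
eef_rot: [0.002, 0.999, -0.044, -0.006]
wrist_force: [-1.2, -0.6, -1.3]
opening: 0.585
grasp_force: 0.0
```

>>> servo_tool([
  {"dx": 0,"dy": 0,"dz": -0.2,"wx": 0,"wy": 0,"wz": 0},
  {"dx": 0,"dy": 0,"dz": -0.4,"wx": 0,"wy": 0,"wz": 0},
  {"dx": 0,"dy": 0,"dz": -0.6,"wx": 0,"wy": 0,"wz": 0},
  {"dx": 0,"dy": 0,"dz": -0.65,"wx": 0,"wy": 0,"wz": 0},
  {"dx": 0,"dy": 0,"dz": -0.65,"wx": 0,"wy": 0,"wz": 0},
])

```text
time_s: 23.5
eef_pos: [0.575, 0.2571, 0.0688]
eef_rot: [0.001, 0.999, -0.044, -0.001]
wrist_force: [-0.4, -0.3, 0.4]
opening: 0.581
grasp_force: 0.0
```

```bash
python3 - <<'E'
from m import *
w=cam("wrist"); o=ctrl.get_obs(); print(o["eef_pos"],o["eef_rot"])
H,S,V=cv2.split(cv2.cvtColor(w["frame"],cv2.COLOR_RGB2HSV))
blobs(w,(H>100)&(H<128)&(S>150)&(V>60),40,.043,"wblue")
E
```

```text
[0.57591662 0.25768723 0.07017123] [ 1.27192696e-04  9.99016904e-01 -4.43306803e-02  8.67631876e-06]
wblue px [253.5 241.5] xyz [0.5672 0.2591 0.043 ] L 0.0291 W 0.0246 ang 176.0
wblue px [253.  155.5] xyz [0.6203 0.2546 0.043 ] L 0.0275 W 0.0255 ang 84.9
```

>>> servo_tool([
  {"dx": 0,"dy": 0,"dz": -0.12,"wx": 0,"wy": 0,"wz": 0},
  {"dx": 0,"dy": 0,"dz": -0.25,"wx": 0,"wy": 0,"wz": 0},
  {"dx": 0,"dy": 0,"dz": -0.4,"wx": 0,"wy": 0,"wz": 0},
  {"dx": 0,"dy": 0,"dz": -0.49,"wx": 0,"wy": 0,"wz": 0},
  {"dx": 0,"dy": 0,"dz": -0.49,"wx": 0,"wy": 0,"wz": 0},
])

```text
time_s: 23.97
eef_pos: [0.5734, 0.2583, 0.0176]
eef_rot: [0.001, 0.999, -0.044, -0.002]
wrist_force: [0.3, 1.2, 0.0]
opening: 0.579
grasp_force: 0.0
```

>>> servo_tool([
  {"dx": 0,"dy": 0,"dz": 0,"wx": 0,"wy": 0,"wz": 0},
  {"dx": 0,"dy": 0,"dz": 0,"wx": 0,"wy": 0,"wz": 0},
  {"dx": 0,"dy": 0,"dz": 0,"wx": 0,"wy": 0,"wz": 0},
  {"dx": 0,"dy": 0,"dz": 0,"wx": 0,"wy": 0,"wz": 0},
  {"dx": 0,"dy": 0,"dz": 0,"wx": 0,"wy": 0,"wz": 0},
], jaw=0)

```text
time_s: 24.38
eef_pos: [0.5756, 0.2589, 0.0208]
eef_rot: [-0.0, 0.999, -0.044, 0.0]
wrist_force: [0.3, 0.3, -0.8]
opening: 0.43
grasp_force: 61.3
```

>>> servo_tool([
  {"dx": 0,"dy": 0,"dz": 0.1,"wx": 0,"wy": 0,"wz": 0},
  {"dx": 0,"dy": 0,"dz": 0.3,"wx": 0,"wy": 0,"wz": 0},
  {"dx": 0,"dy": 0,"dz": 0.6,"wx": 0,"wy": 0,"wz": 0},
  {"dx": 0,"dy": 0,"dz": 0.9,"wx": 0,"wy": 0,"wz": 0},
  {"dx": 0,"dy": 0,"dz": 1,"wx": 0,"wy": 0,"wz": 0},
])

```text
time_s: 24.8
eef_pos: [0.5782, 0.2596, 0.1263]
eef_rot: [-0.001, 0.999, -0.044, 0.004]
wrist_force: [1.9, 0.8, -0.1]
opening: 0.431
grasp_force: 61.5
```

>>> servo_tool([
  {"dx": 0,"dy": -0.15,"dz": 0.15,"wx": 0,"wy": 0,"wz": 0.015},
  {"dx": 0,"dy": -0.4,"dz": 0.3,"wx": 0,"wy": 0,"wz": 0.015},
  {"dx": 0,"dy": -0.7,"dz": 0.3,"wx": 0,"wy": 0,"wz": 0.015},
  {"dx": 0,"dy": -1,"dz": 0.3,"wx": 0,"wy": 0,"wz": 0.015},
  {"dx": 0,"dy": -1,"dz": 0.3,"wx": 0,"wy": 0,"wz": 0.015},
])

```text
time_s: 25.22
eef_pos: [0.5756, 0.1543, 0.1507]
eef_rot: [0.001, 1.0, -0.022, 0.0]
wrist_force: [-0.7, -0.1, -2.1]
opening: 0.434
grasp_force: 61.6
```

>>> servo_tool([
  {"dx": 0,"dy": -0.25,"dz": 0,"wx": 0,"wy": 0,"wz": 0},
  {"dx": 0,"dy": -0.5,"dz": 0,"wx": 0,"wy": 0,"wz": 0},
  {"dx": 0,"dy": -0.75,"dz": 0,"wx": 0,"wy": 0,"wz": 0},
  {"dx": 0,"dy": -1,"dz": 0,"wx": 0,"wy": 0,"wz": 0},
  {"dx": 0,"dy": -1,"dz": 0,"wx": 0,"wy": 0,"wz": 0},
])

```text
time_s: 25.63
eef_pos: [0.5754, 0.0551, 0.1503]
eef_rot: [0.001, 1.0, -0.022, 0.0]
wrist_force: [0.7, 0.1, -1.3]
opening: 0.435
grasp_force: 61.5
```

>>> servo_tool([
  {"dx": 0,"dy": -0.25,"dz": 0,"wx": 0,"wy": 0,"wz": 0},
  {"dx": 0,"dy": -0.5,"dz": 0,"wx": 0,"wy": 0,"wz": 0},
  {"dx": 0,"dy": -0.75,"dz": 0,"wx": 0,"wy": 0,"wz": 0},
  {"dx": 0,"dy": -1,"dz": 0,"wx": 0,"wy": 0,"wz": 0},
  {"dx": 0,"dy": -1,"dz": 0,"wx": 0,"wy": 0,"wz": 0},
])

```text
time_s: 26.05
eef_pos: [0.5756, -0.0447, 0.1504]
eef_rot: [0.001, 1.0, -0.022, 0.0]
wrist_force: [0.0, 0.4, -1.5]
opening: 0.431
grasp_force: 61.5
```

>>> servo_tool([
  {"dx": 0,"dy": -0.25,"dz": 0,"wx": 0,"wy": 0,"wz": 0},
  {"dx": 0,"dy": -0.5,"dz": 0,"wx": 0,"wy": 0,"wz": 0},
  {"dx": 0,"dy": -0.75,"dz": 0,"wx": 0,"wy": 0,"wz": 0},
  {"dx": 0,"dy": -1,"dz": 0,"wx": 0,"wy": 0,"wz": 0},
  {"dx": 0,"dy": -1,"dz": 0,"wx": 0,"wy": 0,"wz": 0},
])

```text
time_s: 26.47
eef_pos: [0.5756, -0.1446, 0.1504]
eef_rot: [0.001, 1.0, -0.022, 0.0]
wrist_force: [-0.5, 0.5, -0.3]
opening: 0.433
grasp_force: 61.5
```

>>> servo_tool([
  {"dx": 0,"dy": -0.25,"dz": 0,"wx": 0,"wy": 0,"wz": 0},
  {"dx": 0,"dy": -0.5,"dz": 0,"wx": 0,"wy": 0,"wz": 0},
  {"dx": 0,"dy": -0.75,"dz": 0,"wx": 0,"wy": 0,"wz": 0},
  {"dx": 0,"dy": -1,"dz": 0,"wx": 0,"wy": 0,"wz": 0},
  {"dx": 0,"dy": -1,"dz": 0,"wx": 0,"wy": 0,"wz": 0},
])

```text
time_s: 26.88
eef_pos: [0.5756, -0.2445, 0.1505]
eef_rot: [0.001, 1.0, -0.022, 0.0]
wrist_force: [-0.3, -0.1, -1.4]
opening: 0.432
grasp_force: 61.5
```

>>> servo_tool([
  {"dx": 0,"dy": -0.25,"dz": 0,"wx": 0,"wy": 0,"wz": 0},
  {"dx": 0,"dy": -0.5,"dz": 0,"wx": 0,"wy": 0,"wz": 0},
  {"dx": 0,"dy": -0.75,"dz": 0,"wx": 0,"wy": 0,"wz": 0},
  {"dx": 0,"dy": -0.85,"dz": 0,"wx": 0,"wy": 0,"wz": 0},
  {"dx": 0,"dy": -0.85,"dz": 0,"wx": 0,"wy": 0,"wz": 0},
])

```text
time_s: 27.3
eef_pos: [0.5754, -0.3272, 0.1501]
eef_rot: [0.0, 1.0, -0.021, 0.0]
wrist_force: [-0.2, -0.4, -0.5]
opening: 0.431
grasp_force: 61.6
```

```bash
python3 - <<'E'
from m import *
w=cam("wrist"); o=ctrl.get_obs(); print(o["eef_pos"],o["eef_rot"],o["opening"],o["grasp_force"])
H,S,V=cv2.split(cv2.cvtColor(w["frame"],cv2.COLOR_RGB2HSV))
z=o["eef_pos"][2]
blobs(w,(H>100)&(H<128)&(S>150)&(V>60),40,z+.022,"wblue@bottle")
save(w,"w10.png",s=1)
E
```

```text
[ 0.57539673 -0.3255911   0.14992823] [-5.12120502e-04  9.99785749e-01 -2.06922756e-02 -1.55382692e-04] 0.42885670341323645 61.55760884284973
wblue@bottle px [255.  287.5] xyz [ 0.5678 -0.3265  0.1719] L 0.0294 W 0.0251 ang 179.2
wblue@bottle px [ 34.7 190.1] xyz [ 0.6185 -0.2375  0.1719] L 0.0214 W 0.0163 ang 177.8
wblue@bottle px [ 80.7 183.5] xyz [ 0.6205 -0.2568  0.1719] L 0.0187 W 0.0087 ang 178.5
wblue@bottle px [254.5 173.5] xyz [ 0.6218 -0.3285  0.1719] L 0.0281 W 0.0274 ang 87.6
wblue@bottle px [155.5 187.5] xyz [ 0.6175 -0.2872  0.1719] L 0.1175 W 0.0771 ang 87.8
```

View pics/w10.png

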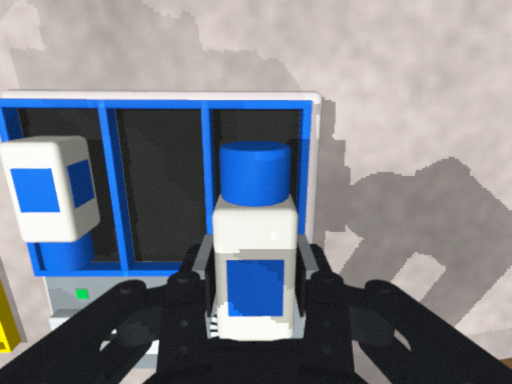

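The bottle is level over lane 1, and the first blue lies in lane 3 at left. Lowering, releasing and lifting clear.

>>> servo_tool([
  {"dx": 0,"dy": 0,"dz": -0.15,"wx": 0,"wy": 0,"wz": 0},
  {"dx": 0,"dy": 0,"dz": -0.3,"wx": 0,"wy": 0,"wz": 0},
  {"dx": 0,"dy": 0,"dz": -0.48,"wx": 0,"wy": 0,"wz": 0},
  {"dx": 0,"dy": 0,"dz": -0.6,"wx": 0,"wy": 0,"wz": 0},
  {"dx": 0,"dy": 0,"dz": -0.66,"wx": 0,"wy": 0,"wz": 0},
])

```text
time_s: 27.77
eef_pos: [0.5746, -0.3234, 0.0819]
eef_rot: [-0.001, 1.0, -0.019, -0.001]
wrist_force: [-0.7, 0.3, -1.2]
opening: 0.433
grasp_force: 61.6
```

>>> servo_tool([
  {"dx": 0,"dy": 0,"dz": 0,"wx": 0,"wy": 0,"wz": 0},
  {"dx": 0,"dy": 0,"dz": 0,"wx": 0,"wy": 0,"wz": 0},
  {"dx": 0,"dy": 0,"dz": 0,"wx": 0,"wy": 0,"wz": 0},
  {"dx": 0,"dy": 0,"dz": 0.2,"wx": 0,"wy": 0,"wz": 0},
  {"dx": 0,"dy": 0,"dz": 0.5,"wx": 0,"wy": 0,"wz": 0},
], jaw=0.6)

```text
time_s: 28.18
eef_pos: [0.5738, -0.3249, 0.1325]
eef_rot: [-0.002, 1.0, -0.02, -0.002]
wrist_force: [0.7, 0.2, 0.2]
opening: 0.602
grasp_force: 0.0
```

>>> servo_tool([
  {"dx": 0,"dy": 0,"dz": 0.3,"wx": 0,"wy": 0,"wz": 0},
  {"dx": -0.2,"dy": 0.3,"dz": 0.6,"wx": 0,"wy": 0,"wz": 0},
  {"dx": -0.5,"dy": 0.6,"dz": 0.7,"wx": 0,"wy": 0,"wz": 0},
  {"dx": -0.8,"dy": 0.9,"dz": 0.7,"wx": 0,"wy": 0,"wz": 0},
  {"dx": -1,"dy": 1,"dz": 0.7,"wx": 0,"wy": 0,"wz": 0},
])

```text
time_s: 28.6
eef_pos: [0.4749, -0.2242, 0.2069]
eef_rot: [0.001, 1.0, -0.02, 0.002]
wrist_force: [0.2, -0.1, -0.0]
opening: 0.6
grasp_force: 0.0
```

>>> servo_tool([
  {"dx": -0.1,"dy": 0.3,"dz": 0,"wx": 0,"wy": 0,"wz": 0},
  {"dx": -0.19,"dy": 0.6,"dz": 0,"wx": 0,"wy": 0,"wz": 0},
  {"dx": -0.19,"dy": 0.6,"dz": 0,"wx": 0,"wy": 0,"wz": 0},
  {"dx": -0.19,"dy": 0.6,"dz": 0,"wx": 0,"wy": 0,"wz": 0},
  {"dx": -0.19,"dy": 0.6,"dz": 0,"wx": 0,"wy": 0,"wz": 0},
], jaw=0.5)

```text
time_s: 29.02
eef_pos: [0.4573, -0.1669, 0.2057]
eef_rot: [0.001, 1.0, -0.02, 0.001]
wrist_force: [0.2, -0.7, 0.2]
opening: 0.502
grasp_force: 0.0
```

```bash
python3 - <<'E'
from m import *
w=cam("wrist"); o=ctrl.get_obs(); print(o["time_s"],o["eef_pos"],o["eef_rot"])
H,S,V=cv2.split(cv2.cvtColor(w["frame"],cv2.COLOR_RGB2HSV))
blobs(w,(H>5)&(H<16)&(S>170)&(V>200),40,.114,"lock")
c=cam("top"); save(c,"top9.png",(200,100,445,260),3.2)
H,S,V=cv2.split(cv2.cvtColor(c["frame"],cv2.COLOR_RGB2HSV))
u=np.arange(512)[None];v=np.arange(384)[:,None]
blobs(c,(S<60)&(V>120)&(u>360)&(u<427)&(v>170)&(v<212),20,.104,"lane white")
blobs(c,(((H<18)|(H>174))&(S>120)&(V>50))&(u<345)&(u>260),80,.042,"amber")
E
```

```text
29.0667 [ 0.45722245 -0.1672627   0.20539204] [ 7.88101232e-04  9.99793485e-01 -2.02817658e-02  1.00813182e-03]
lock px [254.5 196.5] xyz [ 0.4575 -0.1664  0.114 ] L 0.0249 W 0.0169 ang 178.3
lock px [ 85.2 116. ] xyz [ 0.5259 -0.042   0.114 ] L 0.0244 W 0.0143 ang 65.5
lock px [68.  41.5] xyz [ 0.5763 -0.0406  0.114 ] L 0.0257 W 0.0227 ang 1.9000000000000057
lane white px [418.  194.5] xyz [ 0.5685 -0.3204  0.104 ] L 0.0689 W 0.0368 ang 177.3
lane white px [373.  186.5] xyz [ 0.5948 -0.185   0.104 ] L 0.0687 W 0.0362 ang 177.7
amber px [309.1 222.4] xyz [0.493  0.0012 0.042 ] L 0.0905 W 0.0361 ang 2.5999999999999943
amber px [308. 184.] xyz [0.6115 0.0014 0.042 ] L 0.0932 W 0.0373 ang 178.3
```

View pics/top9.png

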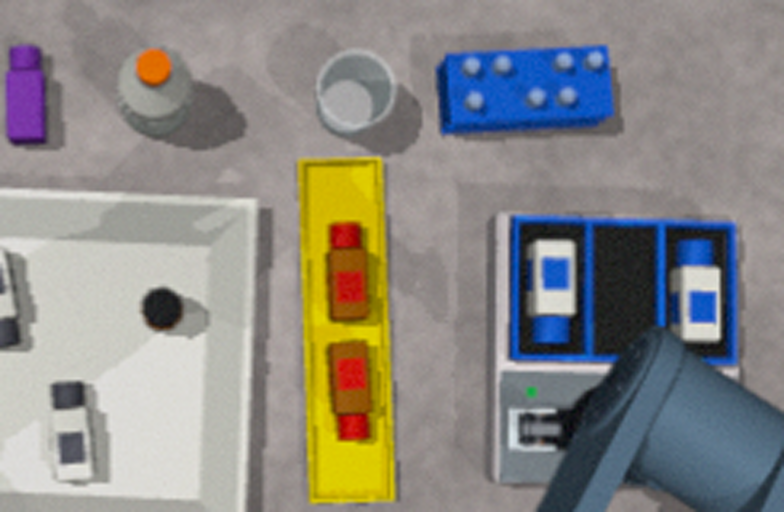

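Both blues lie flat in lanes 3 and 1 (552,290 and 697,290) and both reds lie in the tray (348,270 and 352,390). The greys, the jar and the bystanders are undisturbed. Now gripping the lock to slide it back.

>>> servo_tool([
  {"dx": -0.01,"dy": 0,"dz": -0.25,"wx": 0,"wy": 0,"wz": 0},
  {"dx": -0.01,"dy": 0,"dz": -0.5,"wx": 0,"wy": 0,"wz": 0},
  {"dx": -0.01,"dy": 0,"dz": -0.7,"wx": 0,"wy": 0,"wz": 0},
  {"dx": -0.01,"dy": 0,"dz": -0.75,"wx": 0,"wy": 0,"wz": 0},
  {"dx": -0.01,"dy": 0,"dz": -0.75,"wx": 0,"wy": 0,"wz": 0},
])

```text
time_s: 29.53
eef_pos: [0.4544, -0.1663, 0.1277]
eef_rot: [-0.001, 1.0, -0.021, -0.002]
wrist_force: [-0.6, -0.5, 0.7]
opening: 0.502
grasp_force: 0.0
```

>>> servo_tool([
  {"dx": 0,"dy": 0,"dz": -0.12,"wx": 0,"wy": 0,"wz": 0},
  {"dx": 0,"dy": 0,"dz": -0.25,"wx": 0,"wy": 0,"wz": 0},
  {"dx": 0,"dy": 0,"dz": -0.36,"wx": 0,"wy": 0,"wz": 0},
  {"dx": 0,"dy": 0,"dz": -0.39,"wx": 0,"wy": 0,"wz": 0},
  {"dx": 0,"dy": 0,"dz": -0.39,"wx": 0,"wy": 0,"wz": 0},
])

```text
time_s: 29.95
eef_pos: [0.4552, -0.1663, 0.0901]
eef_rot: [-0.0, 1.0, -0.02, -0.0]
wrist_force: [0.0, 0.5, -0.5]
opening: 0.502
grasp_force: 0.0
```

>>> servo_tool([
  {"dx": 0,"dy": 0,"dz": 0,"wx": 0,"wy": 0,"wz": 0},
  {"dx": 0,"dy": 0,"dz": 0,"wx": 0,"wy": 0,"wz": 0},
  {"dx": 0,"dy": 0,"dz": 0,"wx": 0,"wy": 0,"wz": 0},
  {"dx": 0,"dy": 0,"dz": 0,"wx": 0,"wy": 0,"wz": 0},
  {"dx": 0,"dy": 0,"dz": 0,"wx": 0,"wy": 0,"wz": 0},
], jaw=0)

```text
time_s: 30.37
eef_pos: [0.456, -0.1671, 0.0915]
eef_rot: [0.001, 1.0, -0.02, 0.001]
wrist_force: [-2.6, -2.6, 6.4]
opening: 0.22
grasp_force: 59.8
```

>>> servo_tool([
  {"dx": 0,"dy": -0.1,"dz": 0,"wx": 0,"wy": 0,"wz": 0},
  {"dx": -0.01,"dy": -0.2,"dz": 0,"wx": 0,"wy": 0,"wz": 0},
  {"dx": -0.01,"dy": -0.32,"dz": 0,"wx": 0,"wy": 0,"wz": 0},
  {"dx": -0.02,"dy": -0.44,"dz": 0,"wx": 0,"wy": 0,"wz": 0},
  {"dx": -0.02,"dy": -0.51,"dz": 0,"wx": 0,"wy": 0,"wz": 0},
])

```text
time_s: 30.78
eef_pos: [0.4537, -0.2176, 0.0914]
eef_rot: [-0.0, 1.0, -0.02, 0.0]
wrist_force: [-2.7, 23.7, 15.4]
opening: 0.22
grasp_force: 61.0
```

The arm feels the stop, with y back at -0.2176 where it started. Holding, then releasing, rising clear and checking.

>>> servo_tool([
  {"dx": 0,"dy": 0,"dz": 0,"wx": 0,"wy": 0,"wz": 0},
  {"dx": 0,"dy": 0.01,"dz": 0,"wx": 0,"wy": 0,"wz": 0},
  {"dx": 0,"dy": 0.01,"dz": 0,"wx": 0,"wy": 0,"wz": 0},
  {"dx": 0,"dy": 0.01,"dz": 0.2,"wx": 0,"wy": 0,"wz": 0},
  {"dx": 0,"dy": 0.01,"dz": 0.5,"wx": 0,"wy": 0,"wz": 0},
], jaw=0.5)

```text
time_s: 31.2
eef_pos: [0.4511, -0.2141, 0.1377]
eef_rot: [-0.002, 1.0, -0.02, -0.003]
wrist_force: [0.3, -0.5, 0.5]
opening: 0.498
grasp_force: 0.0
```

>>> servo_tool([
  {"dx": 0,"dy": 0,"dz": 0.3,"wx": 0,"wy": 0,"wz": 0},
  {"dx": 0,"dy": 0,"dz": 0.6,"wx": 0,"wy": 0,"wz": 0},
  {"dx": -0.2,"dy": 0,"dz": 0.9,"wx": 0,"wy": 0,"wz": 0},
  {"dx": -0.5,"dy": 0,"dz": 1,"wx": 0,"wy": 0,"wz": 0},
  {"dx": -0.5,"dy": 0,"dz": 1,"wx": 0,"wy": 0,"wz": 0},
])

```text
time_s: 31.62
eef_pos: [0.4019, -0.2165, 0.2434]
eef_rot: [0.002, 1.0, -0.02, 0.001]
wrist_force: [0.3, -1.4, -0.4]
opening: 0.496
grasp_force: 0.0
```

>>> servo_tool([
  {"dx": 0,"dy": 0,"dz": 0,"wx": 0,"wy": 0,"wz": 0},
  {"dx": 0,"dy": 0,"dz": 0,"wx": 0,"wy": 0,"wz": 0},
  {"dx": 0,"dy": 0,"dz": 0,"wx": 0,"wy": 0,"wz": 0},
  {"dx": 0,"dy": 0,"dz": 0,"wx": 0,"wy": 0,"wz": 0},
  {"dx": 0,"dy": 0,"dz": 0,"wx": 0,"wy": 0,"wz": 0},
])

```text
time_s: 32.03
eef_pos: [0.4035, -0.2158, 0.2394]
eef_rot: [-0.001, 1.0, -0.02, -0.001]
wrist_force: [0.7, -0.2, -0.8]
opening: 0.503
grasp_force: 0.0
```

```bash
python3 - <<'E'
from m import *
w=cam("wrist"); o=ctrl.get_obs(); print(o["time_s"],o["eef_pos"],o["wrist_force"],o["opening"])
H,S,V=cv2.split(cv2.cvtColor(w["frame"],cv2.COLOR_RGB2HSV))
blobs(w,(H>5)&(H<16)&(S>170)&(V>200),40,.114,"lock")
save(w,"w11.png",s=1)
E
```

```text
32.0833 [ 0.40344427 -0.21588924  0.23949055] [0.20342456 0.56037043 0.09301099] 0.4979532355030718
lock px [254. 128.] xyz [ 0.4552 -0.2165  0.114 ] L 0.0239 W 0.0155 ang 178.2
```

View pics/w11.png

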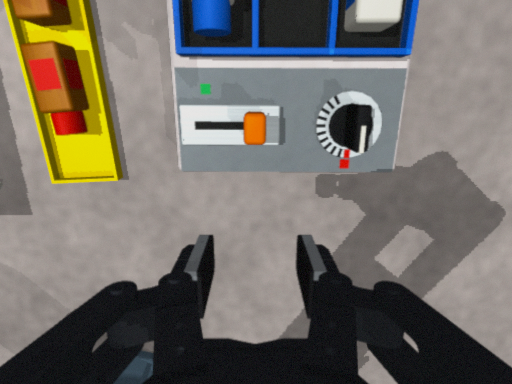

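The lock is back at its released end (254,128), matching where it started. The dial pointer (363,138) still lies along the zero direction and the gripper is clear. Handing in.

```bash
python3 -c "
from h import *
print(workorder.hand_in())"
```

```text
the job is handed in; nothing more can be done
None
```

The job is handed in, with no verdict returned: the dial reads zero, the lock is back at released, both red-capped bottles lie flat in the tray, and both blue-capped bottles lie flat in lanes 1 and 3, with the greys, jar and bystanders undisturbed.

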